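# Charge a grinding jar and hold its dowelled lid shut

## Robot

A 7-joint arm with a two-finger parallel gripper is mounted at the origin on a cart in front of the work surface, level with it; the furniture and walls round the work are solid. World frame = base frame: x ahead of the robot, y to its left, z up, the work surface at z = 0. Lengths are in m, angles in rad, forces in N, time in s.
With the tool pointing down it reaches from about 0.425 to 0.875 m from the base axis. Payload 9.9 kg.
Tool frame: the origin (TCP) lies at the very end of the fingers, on their centre line; the grasp point (between the pads) lies 19 mm behind it; x points along the fingers, y is the direction in which the jaws open and shut, and the axes are right-handed (so a half turn about x gives the same grasp; the last joint's range is limited). The gripper opens to 85 mm and grips with 20 to 120 N. Pads are 22 mm wide; open, the fingers measure 114 mm over their backs; the gripper's body (76 mm by 85 mm) begins 54 mm behind the grasp point. The pads swing forward as they close: fully open they stand 13 mm farther back than shut.
Start: joints at [1.17, 0.576, 0.025, 1.437, -0.015, 1.129, -0.057], TCP at [0.21, -0.641, 0.231] pointing down, gripper open.
Joint ranges: [-2.76, 2.76], [-0.34, 2.15], [-1.52, 1.57], [0.19, 2.46], [-1.09, 4.23], [0.17, 1.99], [-2.82, 2.82]. Speed limits (rad/s): [2.22, 2.22, 3.01, 3.01, 3.14, 3.14, 3.14].

## Interface

Orientations are given as a rotation vector (axis times angle).
In Python, from plant import ctrl gives the robot as it stands.
- The arm moves only by the shell command python3 -m handwheel 'ROWS' [FORCE]. ROWS is JSON, a list of rows, each a list of 7 numbers: the turn, a rotation vector about the tool's x, y, z in rad, then the shift along the tool's x, y, z in mm, then the closure, from 0 (fully open) to 1 (shut). A call has 1 to 8 rows; each row shifts and turns the pose as measured when the row begins, along the tool's axes as they then stand; what a row does not reach is not made up. A row lasts 1/10 s, in which the tool goes at most 50 mm and 8.59 degrees, less where a joint would pass 70% of its speed; a pose out of reach is approached as far as the arm can. A call with a gripper value outside its range is refused whole. The fingers move at their own pace and stop on an object; FORCE is the grip in N (left out, the last holds). Time passes only in rows, so rows that do not move let the fingers close. It gives the time, the measured TCP pose, the force and the opening at its end, in the units of the state.
- ctrl.sense(): the state, without advancing time (a new reading comes with each control period).
- ctrl.camera(name): name is "side" or "top" or "wrist"; returns a dict with "image" (420x560x3 uint8, red, green, blue), "intrinsics" (3x3 intrinsics, pixels), "rvec" (rotation vector, rad) and "tvec" (3), from world to camera coordinates, as OpenCV has them; the wrist camera has in their place "tool_from_camera" (4x4, takes a point from camera to tool coordinates, whose origin is the TCP and whose axes are the tool frame's). Camera axes: x right, y down, z forward; pixel columns grow to the right and rows downward; lengths in m; the calibration is good to about 2 mm. The wrist camera is an equidistant fisheye: a pixel r from the principal point sees the ray r / f radians off the axis. A picture is of the moment at which its call begins: read the wrist's pose just before it. There is no depth.
- ctrl.finish_job(): hands the job in, once; it reports no verdict.
The state is a dict: "time": time; "joint_positions": joint angles; "joint_velocities": joint speeds; "joint_torque": joint torques, N m; "position": TCP position; "ee_rot": TCP orientation; "force": force on the tool from outside, world axes, zero at the start; "ft_torque": the same for the moment, N m; "gripper_width": finger opening in m.
Only numpy, scipy, OpenCV 4.12 (cv2) and the standard library are available. Lean on these libraries where they do the work, as an engineer would, in place of code of your own. Each camera call takes 0.05 s, during which the arm holds its last target.

## Task

Use the scoop to bring all four grinding balls from the tray into the open grinding jar clamped in the vice, keeping the gripper's fingers off the balls, and stand the empty scoop upright in the tray again. Then fit the jar's lid over the two dowels and press it down against the sprung sealing ring until lid and jar meet all round, and finish while still holding it pressed shut, without letting go. Leave the other things on the bench alone.

Things in the scene. Friction and masses are not known exactly. Their poses are not given: they have to be found in the camera images.
- jar_seat (a point): Centre of the open mouth of the fixed steel grinding jar, level with its flat parting face, 125 mm above the bench; z up. Jar 82 mm across, 44 mm high, clamped by a tang in the bench vice; cavity 64 mm wide, 38 mm deep. At y = +48 and -48 mm a dowel, 8 mm thick with tapered tip, stands 16 mm above the parting face on a lug (26 mm wide, reaching to y = 58 mm).
- seal_ring (a joint): Sprung white sealing ring in the jar's mouth (66 mm inside, 74 mm outside). 0: up, 4 mm proud of the parting face; grows as it is pressed down; 0.004 m: level with the parting face (stop at 0.006). 8 N make it begin to move, 14 N bring it level; the lid's own weight leaves the jar 4 mm open.
- lid_seat (a point): Centre of the flat underside of the loose lid (upper half of the jar): steel disc 82 mm across, 14 mm thick, with two lugs along its y axis (116 mm over the lugs, 26 mm wide), 0.3 to 0.6 kg. Holes 10 mm wide go right through at y = +48 and -48 mm; they fit the dowels either way round. It starts flat on the bench, z up.
- lid_grip (a point): Middle of the lid's grip bar, 29 mm above the lid's underside. The bar is 16 mm thick along x, 56 mm long along y, and stands from 14 to 42 mm above the underside; around its foot the lid is raised by a 2 mm pad.
- tray: Fixed dark steel tray, origin at the centre of its underside on the bench, z up. Outside 156 mm along its x axis, 59 mm along y, 29 mm high; walls and floor 3 mm thick (inside 150 x 53 mm). The balls lie towards the -x end, which is the end near the robot; the scoop stands at the +x end. Between tray and vice stands a press 0.38 m tall, its front 0.42 m ahead of the robot's axis.
- scoop_grip (a point): Middle of the black upright grip (22 mm along x, 14 mm along y, 56 mm high) of the loose scoop, 92 mm above its underside. Axes: x from the open mouth to the back, y across, z up. Bright steel pan, 70 mm long, 49 mm wide (46 inside), floor 2 mm, back and sides 25 mm high, no sides along the front 20 mm; back wall 7 mm to -x of this point. Starts upright on the tray's floor, mouth to the tray's -x end. 0.14 kg.
- scoop_lip (a point): Middle of the front edge of the scoop's open mouth, at its underside; 77 mm in front (-x) of and 92 mm below scoop_grip. The lip is 2 mm thick.
- ball1: Polished steel grinding ball, 14 mm across, 21 g; origin at its centre. Rolls freely on the tray's floor.
- ball2: Polished steel grinding ball, 14 mm across, 21 g; origin at its centre. Rolls freely on the tray's floor.
- ball3: Polished steel grinding ball, 14 mm across, 21 g; origin at its centre. Rolls freely on the tray's floor.
- ball4: Polished steel grinding ball, 14 mm across, 21 g; origin at its centre. Rolls freely on the tray's floor.
- hex_key: Bystander: long hex key, 34 x 124 x 8 mm, lying on the bench; origin at the centre of its underside.
- test_block: Bystander: round steel hardness block, 64 mm across, 12 mm high; origin at the centre of its underside.
- paste_tin: Bystander: round tin, 55 mm across, 22 mm high; origin at the centre of its underside.

How it is judged:
On the way, in this order (a step that is already met when the one before it is completed fails the run):
1. all four balls lie in the jar (z of ball1 in the frame of jar_seat between -0.042 and -0.006 m and horizontal distance between each of ball1, ball2, ball3, ball4 and jar_seat below 0.031 m and z of ball2 in the frame of jar_seat between -0.042 and -0.006 m and z of ball3 in the frame of jar_seat between -0.042 and -0.006 m and z of ball4 in the frame of jar_seat between -0.042 and -0.006 m), for 0.3 s.
2. the lid is on the dowels (horizontal distance between lid_seat and jar_seat below 0.003 m and angle between the y axis of lid_seat and the y axis of jar_seat, either way round below 0.05 rad and z of lid_seat in the frame of jar_seat between -0.002 and 0.009 m), for 0.1 s.
At the end, for the whole second after the job is handed in: Four balls in the cavity; lid on the dowels, centred to 3 mm, turned to 0.05 rad, level to 0.04 rad, underside within 1.5 mm of the parting face, ring pushed in 2.2 mm or more; lid still, fingers bearing on it with over 3 N; scoop upright in the tray (all of step 1 and horizontal distance between lid_seat and jar_seat below 0.003 m and angle between the y axis of lid_seat and the y axis of jar_seat, either way round below 0.05 rad and z of lid_seat in the frame of jar_seat between -0.003 and 0.0015 m and value of joint seal_ring above 0.0022 m and angle between lid_seat's own z axis and vertical below 0.04 rad and contact force between the fingers and lid above 3 N and linear speed of lid below 0.02 m/s and z of scoop_grip in the frame of tray between 0.075 and 0.11 m and angle between scoop_grip's own z axis and vertical below 0.25 rad and horizontal distance between scoop_grip and tray below 0.075 m); the arm keeps its last pose, push and grip.
It fails at once if the fingers touch a ball (contact force between the fingers and ball1 above 0.3 N or contact force between the fingers and ball2 above 0.3 N or contact force between the fingers and ball3 above 0.3 N or contact force between the fingers and ball4 above 0.3 N).
It fails at once if a bystander is moved by more than 25 mm (distance of any of hex_key, test_block, paste_tin from where it was at the start of the episode above 0.025 m).
It also fails if it takes over 72 s, if anything falls off the work surface, if the arm or the gripper's body presses on something with over 40 N, if the wrist force passes 120 N, or if a joint passes its speed limit or range.

## Working session

There is one attempt and no reset: what is moved stays moved. The work goes in short steps, Python scripts to look and compute and a shell command to move; the robot and the scene stay as the last step left them, time stands still between calls to the robot, and variables do not carry over. Pictures are saved under pics/ and viewed, and the job is handed in when it is done.

```bash
ls; mkdir -p pics; python3 - <<'E'
from plant import ctrl
import cv2,numpy as np
s=ctrl.sense()
for k,v in s.items(): print(k,np.round(v,4))
for n in ["side","top","wrist"]:
    c=ctrl.camera(n); cv2.imwrite(f"pics/{n}0.png",c["image"][:,:,::-1])
    print(n,{k:np.round(v,4).tolist() for k,v in c.items() if k!="image"})
E
```

```text
pics
time 0.0
joint_positions [ 1.1702  0.5766  0.0248  1.438  -0.015   1.129  -0.0565]
joint_velocities [-0.0005  0.0004  0.0004 -0.0002  0.0003  0.0007 -0.0006]
joint_torque [ 7.00000e-04 -7.65772e+01  2.25110e+00 -2.85973e+01  1.56000e-02
  1.27000e-02  0.00000e+00]
position [ 0.2102 -0.641   0.2304]
ee_rot [ 2.0506  0.3294 -2.0514]
force [-0.0571 -0.8486  0.1808]
ft_torque [ 0.0475 -0.0111 -0.0252]
gripper_width 0.0855
side {'intrinsics': [[529.3457, 0.0, 276.8018], [0.0, 529.3457, 209.9694], [0.0, 0.0, 1.0]], 'rvec': [1.0725, -2.3901, 1.0199], 'tvec': [0.4114, 0.3138, 0.9846]}
top {'intrinsics': [[415.0121, 0.0, 289.958], [0.0, 415.0121, 210.0741], [0.0, 0.0, 1.0]], 'rvec': [2.107, -2.1007, 0.248], 'tvec': [0.0814, 0.5745, 1.0372]}
wrist {'intrinsics': [[325.1923, 0.0, 275.9306], [0.0, 325.1923, 207.8979], [0.0, 0.0, 1.0]], 'tool_from_camera': [[0.0008, -0.267, 0.9637, -0.1432], [1.0, 0.0003, -0.0007, -0.0004], [-0.0001, 0.9637, 0.267, -0.0669], [0.0, 0.0, 0.0, 1.0]]}
```

View pics/side0.png

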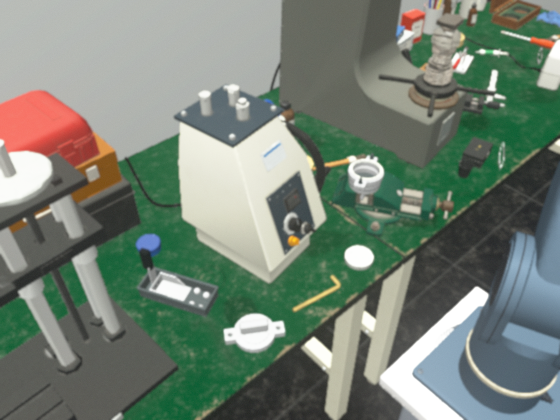

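View pics/top0.png

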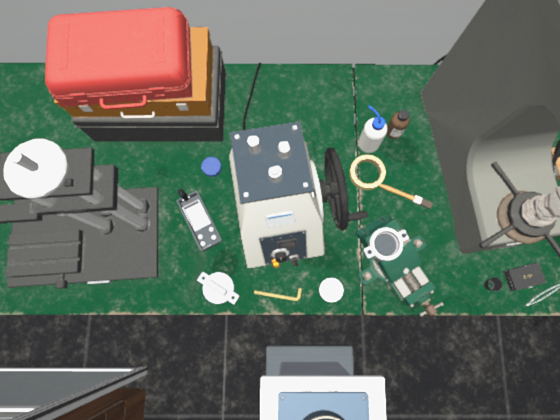

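View pics/wrist0.png

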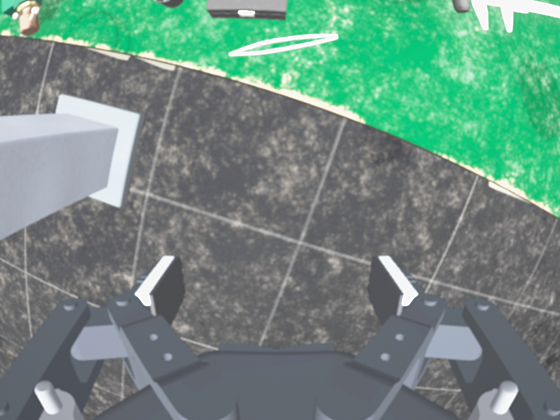

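The top view shows the tray at about (200,222), the lid at (218,288), the jar at (386,244), and the press in between. I'll zoom in for details.

```bash
cat > h.py <<'E'
import numpy as np, cv2
from scipy.spatial.transform import Rotation as R
from plant import ctrl
def cam(n):
    s=ctrl.sense(); c=ctrl.camera(n); c["s"]=s; c["n"]=n
    K=c["intrinsics"]
    if n=="wrist":
        T=np.eye(4);T[:3,:3]=R.from_rotvec(s["ee_rot"]).as_matrix();T[:3,3]=s["position"]
        M=T@np.array(c["tool_from_camera"]); c["o"]=M[:3,3]; c["Rwc"]=M[:3,:3]
    else:
        Rm=R.from_rotvec(np.ravel(c["rvec"])).as_matrix(); c["Rwc"]=Rm.T; c["o"]=-Rm.T@np.ravel(c["tvec"])
    return c
def ray(c,u,v):
    K=np.array(c["intrinsics"]); x=(u-K[0,2])/K[0,0]; y=(v-K[1,2])/K[1,1]
    if c["n"]=="wrist":
        r=np.hypot(x,y); k=np.sin(r)/r if r>1e-9 else 1; d=np.array([x*k,y*k,np.cos(r)])
    else: d=np.array([x,y,1.])
    d=c["Rwc"]@d; return d/np.linalg.norm(d)
def plane(c,u,v,z):
    d=ray(c,u,v); return c["o"]+d*(z-c["o"][2])/d[2]
def proj(c,p):
    q=c["Rwc"].T@(np.asarray(p,float)-c["o"]); K=np.array(c["intrinsics"])
    if c["n"]=="wrist":
        r=np.hypot(q[0],q[1]); th=np.arctan2(r,q[2]); k=th/r if r>1e-9 else 0; x,y=q[0]*k,q[1]*k
    else: x,y=q[0]/q[2],q[1]/q[2]
    return np.array([K[0,0]*x+K[0,2],K[1,1]*y+K[1,2]])
def tri(c1,p1,c2,p2):
    A=[];b=[]
    d1=ray(c1,*p1);d2=ray(c2,*p2)
    P=sum((np.eye(3)-np.outer(d,d)) for d in(d1,d2)); q=(np.eye(3)-np.outer(d1,d1))@c1["o"]+(np.eye(3)-np.outer(d2,d2))@c2["o"]
    X=np.linalg.solve(P,q); gap=np.linalg.norm(np.cross(X-c1["o"],d1))*2
    return X,gap
def crop(c,x0,y0,x1,y1,k,name):
    im=cv2.resize(c["image"][y0:y1,x0:x1,::-1],None,fx=k,fy=k,interpolation=cv2.INTER_CUBIC); cv2.imwrite("pics/"+name+".png",im)
E
python3 - <<'E'
from h import *
t=cam("top");s=cam("side")
crop(t,160,170,260,320,4,"t_tray");crop(t,340,200,440,320,5,"t_jar");crop(s,120,220,300,360,4,"s_tray");crop(s,320,140,460,250,5,"s_jar")
print(t["o"],s["o"])
E
```

```text
[0.3252628  0.09035255 1.13946628] [-0.10297805  0.63264741  0.90897345]
```

```bash
cd pics; python3 -c "
import cv2,numpy as np
a=[cv2.imread(x+'.png') for x in('t_tray','s_tray')]
cv2.imwrite('m1.png',cv2.resize(a[0],(400,600)))
"
```

```text
(no output)
```

View pics/t_tray.png

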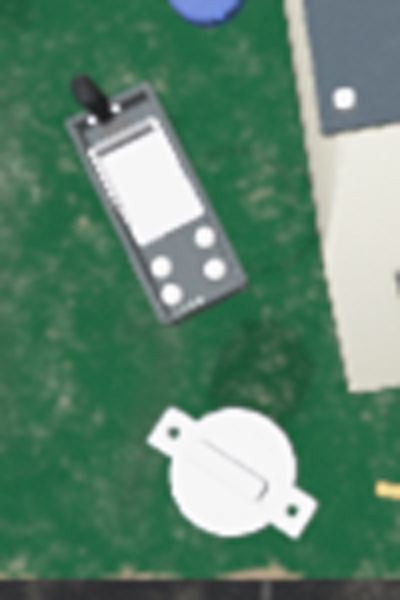

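View pics/s_tray.png

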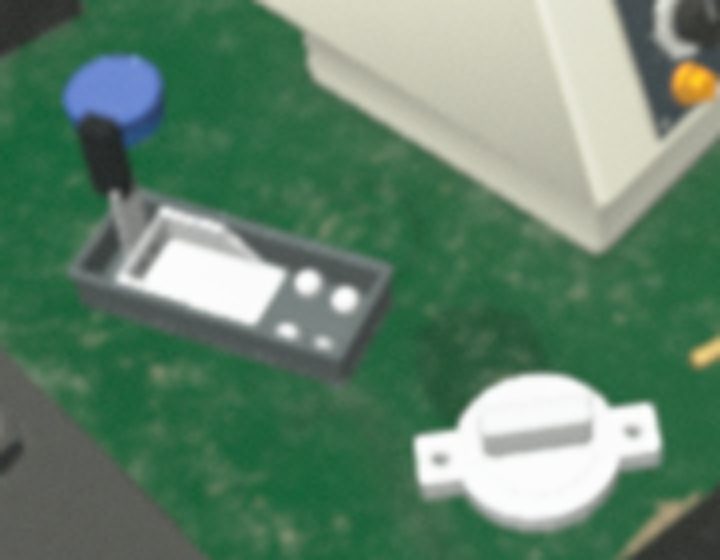

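View pics/t_jar.png

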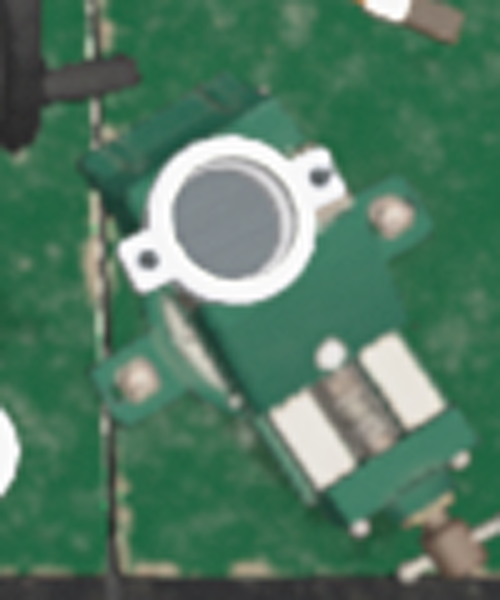

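View pics/s_jar.png

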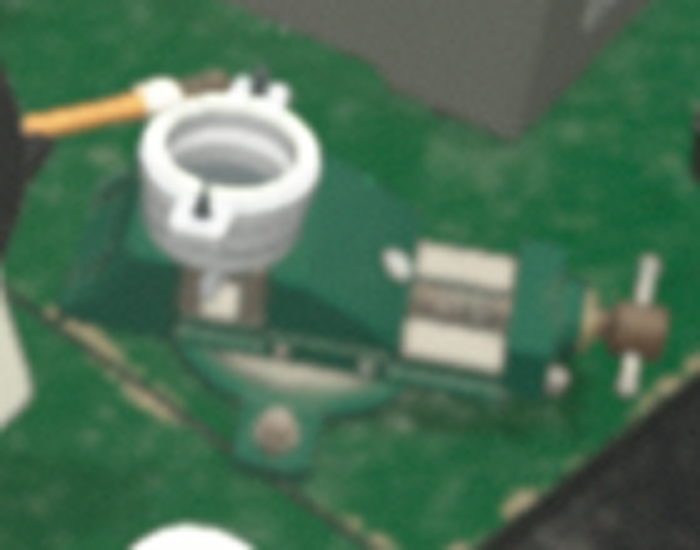

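```bash
python3 - <<'E'
from h import *
t=cam("top");s=cam("side")
T=lambda u,v,z:plane(t,160+u/4,170+v/4,z)
c=[T(*p,0.029) for p in((70,120),(150,82),(245,290),(168,325))]
print("corners",np.round(c,4)); print("ctr",np.mean(c,0)); f=(c[0]+c[1])/2;n=(c[2]+c[3])/2
print("len",np.linalg.norm(f-n),"yaw",np.degrees(np.arctan2(*(f-n)[[1,0]])), "wid",np.linalg.norm(c[0]-c[1]),np.linalg.norm(c[2]-c[3]))
S=lambda u,v,z:plane(s,120+u/4,220+v/4,z)
for p in((161,267),(172,294),(205,238),(214,269)): print("ball top",T(*p,0.010))
for p in((308,283),(344,299),(287,330),(323,343)): print("ball side",S(*p,0.010))
a,b=T(175,433,.014),T(293,510,.014); print("lid",(a+b)/2,np.linalg.norm(a-b),np.degrees(np.arctan2(*(a-b)[[1,0]])))
a,b=S(440,458,.014),S(632,431,.014); print("lid",(a+b)/2,np.linalg.norm(a-b),np.degrees(np.arctan2(*(a-b)[[1,0]])))
J=lambda u,v,z:plane(t,340+u/5,200+v/5,z)
print("jar ring",J(230,220,.125)); a,b=J(320,177,.141),J(148,260,.141);print("jar dow",(a+b)/2,np.linalg.norm(a-b),np.degrees(np.arctan2(*(a-b)[[1,0]])))
J=lambda u,v,z:plane(s,320+u/5,140+v/5,z)
a,b=J(262,72,.141),J(204,193,.141);print("jar dow side",(a+b)/2,np.linalg.norm(a-b),np.degrees(np.arctan2(*(a-b)[[1,0]])))
# scoop
print("grip top", tri(t,(160+80/4,170+82/4),s,(120+97/4,220+125/4)))
E
```

```text
corners [[0.61   0.393  0.029 ]
 [0.6374 0.3393 0.029 ]
 [0.4923 0.2678 0.029 ]
 [0.4685 0.3184 0.029 ]]
ctr [0.5520266  0.32963938 0.029     ]
len 0.16085661649361227 yaw 26.99563058919703 wid 0.06021722145541605 0.05593503743337297
ball top [0.51087061 0.32913957 0.01      ]
ball top [0.49220366 0.32066897 0.01      ]
ball top [0.53120789 0.29985822 0.01      ]
ball top [0.50960371 0.29271096 0.01      ]
ball side [0.5343642  0.30285972 0.01      ]
ball side [0.51302759 0.29481325 0.01      ]
ball side [0.5165313  0.32879754 0.01      ]
ball side [0.49727873 0.31962575 0.01      ]
lid [0.37273363 0.27292155 0.014     ] 0.09497479873452173 58.047089794506434
lid [0.37425442 0.27797016 0.014     ] 0.09565505719794455 57.6341260146215
jar ring [ 0.47543079 -0.15358744  0.125     ]
jar dow [ 0.4739021  -0.15193123  0.141     ] 0.09499011785480742 -64.49882728955349
jar dow side [ 0.47512649 -0.14841215  0.141     ] 0.09560083546128786 -64.56424662592188
grip top (array([0.612079  , 0.36378435, 0.11632242]), np.float64(0.0015458702470167076))
```

```bash
cat >> h.py <<'E'
def tgt(pos,yaw,pitch=0,roll=0):
    """tool x down; yaw=world azimuth of tool z axis (deg) ; pitch: rotate about tool y (deg), roll about tool z"""
    a=np.radians(yaw); z=np.array([np.cos(a),np.sin(a),0]); x=np.array([0,0,-1.]); y=np.cross(z,x)
    M=R.from_matrix(np.array([x,y,z]).T)*R.from_euler('y',pitch,degrees=True)*R.from_euler('z',roll,degrees=True)
    return np.array(pos,float),M
def delta(pos,M):
    s=ctrl.sense(); M0=R.from_rotvec(s["ee_rot"])
    return (M0.inv()*M).as_rotvec(), M0.inv().apply(pos-np.array(s["position"]))*1000
def st():
    s=ctrl.sense(); M=R.from_rotvec(s["ee_rot"]).as_matrix()
    print("t %.2f"%s["time"],"pos",np.round(s["position"],4),"x",np.round(M[:,0],3),"yaw z %.1f"%np.degrees(np.arctan2(M[1,2],M[0,2])),"F",np.round(s["force"],1),"w %.4f"%s["gripper_width"],"q",np.round(s["joint_positions"],2))
def to(pos,yaw,pitch=0,roll=0):
    p,M=tgt(pos,yaw,pitch,roll); r,d=delta(p,M); print("rot",np.round(r,3),"shift",np.round(d,1),"|r|deg %.1f |d| %.0f"%(np.degrees(np.linalg.norm(r)),np.linalg.norm(d)))
E
python3 - <<'E'
from h import *
st(); s=ctrl.sense(); print(R.from_rotvec(s["ee_rot"]).as_matrix().round(3))
az=np.degrees(np.arctan2(-.15,.475)); print(az)
to([.45,-.145,.42],az)
E
```

```text
t 0.35 pos [ 0.2103 -0.6413  0.2311] x [-0.  0. -1.] yaw z -161.8 F [0.2 0.7 0. ] w 0.0855 q [ 1.17  0.58  0.02  1.44 -0.02  1.13 -0.06]
[[-0.     0.312 -0.95 ]
 [ 0.    -0.95  -0.312]
 [-1.    -0.     0.   ]]
-17.52556837372287
rot [-2.519e+00 -1.000e-03  0.000e+00] shift [-188.7 -397.  -382.4] |r|deg 144.3 |d| 583
```

```bash
python3 - <<'E'
from h import *
to([.475,-.15,.25],-107.5)
E
python3 -m handwheel '[[0,0,0,-25,0,-40,0],[-0.13,0,0,0,-30,-40,0],[-0.13,0,0,0,-30,-40,0],[-0.13,0,0,0,-30,-40,0],[-0.13,0,0,0,-30,-40,0],[-0.13,0,0,0,-30,-40,0],[-0.13,0,0,0,-30,-40,0],[-0.13,0,0,0,-30,-40,0]]' 60
python3 - <<'E'
from h import *
st();to([.475,-.15,.25],-107.5)
E
```

```text
rot [-0.949 -0.     0.   ] shift [ -18.8 -384.4 -404.6] |r|deg 54.3 |d| 558
time: 1.15
position: [0.322, -0.3016, 0.2544]
ee_rot: [1.435, 1.039, -1.44]
force: [0.2, 0.9, 0.4]
gripper_width: 0.0854
t 1.15 pos [ 0.322  -0.3016  0.2544] x [-0.    -0.004 -1.   ] yaw z -108.1 F [0.2 0.9 0.4] w 0.0854 q [ 0.87  0.21 -0.28  1.98  0.07  0.96  0.24]
rot [-0.011  0.004 -0.001] shift [   3.7   98.2 -191.7] |r|deg 0.7 |d| 215
```

```bash

python3 -m handwheel '[[0,0,0,0,20,-38,0],[0,0,0,0,20,-38,0],[0,0,0,0,20,-38,0],[0,0,0,0,20,-38,0],[0,0,0,0,20,-38,0],[0,0,0,0,0,0,0]]'
python3 - <<'E'
from h import *
st();to([.475,-.15,.25],-107.5)
c=cam("wrist"); cv2.imwrite("pics/w1.png",c["image"][:,:,::-1])
E
```

```text
time: 1.75
position: [0.4777, -0.139, 0.2555]
ee_rot: [1.43, 1.042, -1.432]
force: [-1.2, 0.3, 0.1]
gripper_width: 0.085
t 1.75 pos [ 0.4777 -0.139   0.2555] x [ 0.002 -0.005 -1.   ] yaw z -107.7 F [-1.2  0.3  0.1] w 0.0850 q [ 0.48  0.3  -0.39  1.85  0.14  1.01 -0.27]
rot [-0.003  0.004 -0.004] shift [ 5.6  0.8 11.3] |r|deg 0.4 |d| 13
```

View pics/w1.png

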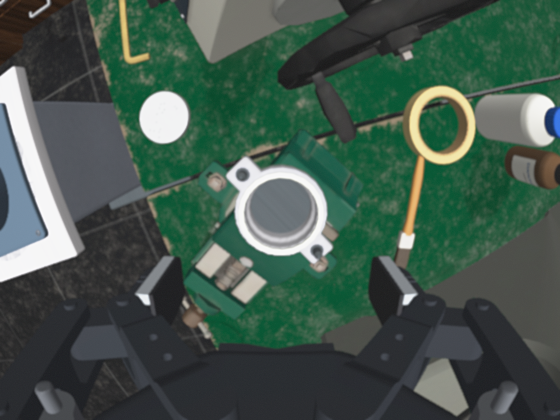

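The wrist view shows the jar at about (281,209), with dowels at about (243,174) and (318,250).

```bash
python3 - <<'E'
from h import *
c=cam("wrist"); crop(c,210,140,350,280,5,"w1z")
E
```

```text
(no output)
```

View pics/w1z.png

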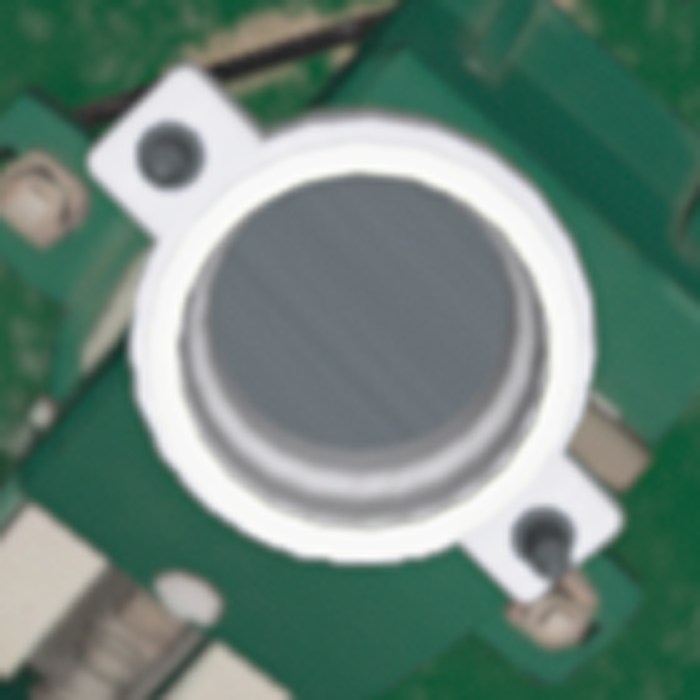

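```bash
python3 - <<'E'
from h import *
c=cam("wrist")
P=lambda u,v,z:plane(c,210+(u+.5)/5-.5,140+(v+.5)/5-.5,z)
for e in ((132,345),(597,345),(364,112),(364,563)): print(P(*e,.125))
print("disc",(P(132,345,.125)+P(597,345,.125))/2,(P(364,112,.125)+P(364,563,.125))/2)
for z,pp in((.125,((170,155),(540,533))),(.141,((172,160),(553,570)))):
    a,b=[P(*p,z) for p in pp]; print(z,(a+b)/2,np.linalg.norm(a-b),np.degrees(np.arctan2(*(b-a)[[1,0]])))
E
```

```text
[ 0.43723574 -0.14146496  0.125     ]
[ 0.51502094 -0.16662841  0.125     ]
[ 0.4883456  -0.11499755  0.125     ]
[ 0.46343447 -0.19347158  0.125     ]
disc [ 0.47612834 -0.15404669  0.125     ] [ 0.47589003 -0.15423457  0.125     ]
0.125 [ 0.47523476 -0.15482476  0.125     ] 0.09536743412437035 -64.53501486316247
0.141 [ 0.47654879 -0.15447875  0.141     ] 0.09587559268684864 -66.07707992681254
```

```bash

python3 -m handwheel '[[0,0,0,-50,0,0,0],[0,0,0,-50,0,0,0],[0,0,0,-50,0,0,0],[0,0,0,-40,0,-5,0],[-0.10,0,0,0,0,-45,0],[-0.10,0,0,0,0,-45,0],[-0.10,0,0,0,0,-45,0],[-0.10,0,0,0,0,-45,0]]'
python3 - <<'E'
from h import *
st();to([.515,.31,.45],-63)
E
```

```text
time: 2.7
position: [0.5004, 0.0226, 0.4496]
ee_rot: [1.152, 1.231, -1.176]
force: [1.5, 0.2, 0.0]
gripper_width: 0.0856
t 2.70 pos [0.5004 0.0226 0.4496] x [-0.005 -0.014 -1.   ] yaw z -86.6 F [1.5 0.2 0. ] w 0.0856 q [ 0.27  0.22 -0.54  1.45  0.12  1.51 -0.22]
rot [-0.411  0.012  0.009] shift [  -4.6   31.7 -286. ] |r|deg 23.6 |d| 288
```

```bash

python3 -m handwheel '[[-0.10,0,0,0,0,-46,0],[-0.10,0,0,0,0,-46,0],[-0.10,0,0,0,0,-46,0],[-0.10,0,0,0,0,-46,0],[0,0,0,0,8,-46,0],[0,0,0,30,8,-46,0],[0,0,0,50,8,0,0],[0,0,0,50,0,0,0]]'
python3 - <<'E'
from h import *
st();to([.53,.32,.25],-63)
E
```

```text
time: 3.5
position: [0.4414, 0.2923, 0.3206]
ee_rot: [0.853, 1.383, -0.863]
force: [0.5, -0.4, -0.8]
gripper_width: 0.0853
t 3.50 pos [0.4414 0.2923 0.3206] x [ 0.006 -0.011 -1.   ] yaw z -63.3 F [ 0.5 -0.4 -0.8] w 0.0853 q [-0.16  0.35 -0.73  1.66  0.25  1.24 -0.48]
rot [-0.005  0.012 -0.001] shift [70.9 91.6 14.2] |r|deg 0.8 |d| 117
```

```bash

python3 -m handwheel '[[0,0,0,22,30,5,0],[0,0,0,22,30,5,0],[0,0.01,0,22,30,5,0],[0,0,0,0,0,0,0]]'
python3 - <<'E'
from h import *
st();to([.53,.32,.25],-63)
c=cam("wrist"); cv2.imwrite("pics/w2.png",c["image"][:,:,::-1])
E
```

```text
time: 3.9
position: [0.5285, 0.3066, 0.243]
ee_rot: [0.847, 1.39, -0.879]
force: [0.0, 0.3, 0.0]
gripper_width: 0.0855
t 3.90 pos [0.5285 0.3066 0.243 ] x [-0.008 -0.018 -1.   ] yaw z -63.6 F [0.  0.3 0. ] w 0.0855 q [-0.19  0.54 -0.67  1.57  0.36  1.18 -0.48]
rot [-0.01   0.012  0.015] shift [ -7.3   7.2 -11.2] |r|deg 1.3 |d| 15
```

View pics/w2.png

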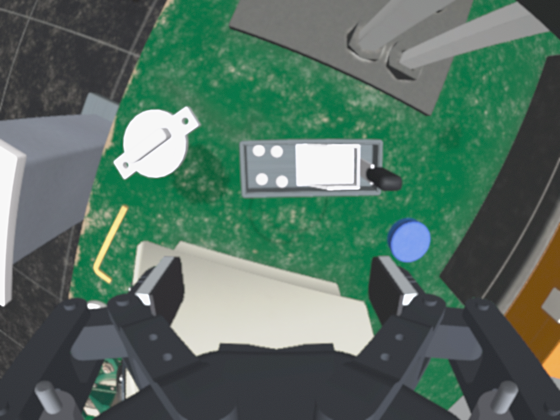

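```bash
python3 - <<'E'
from h import *
c=cam("wrist"); crop(c,225,120,435,275,3.8,"w2z")
t=cam("top")
for p,z in(((243,267),0),((233,170),.15),((231,132),.38),((244,195),.38)): print(plane(t,*p,z))
E
```

```text
[0.42941171 0.21050158 0.        ]
[0.65695575 0.22636155 0.15      ]
[0.65811071 0.20126079 0.38      ]
[0.53026743 0.17229891 0.38      ]
```

View pics/w2z.png

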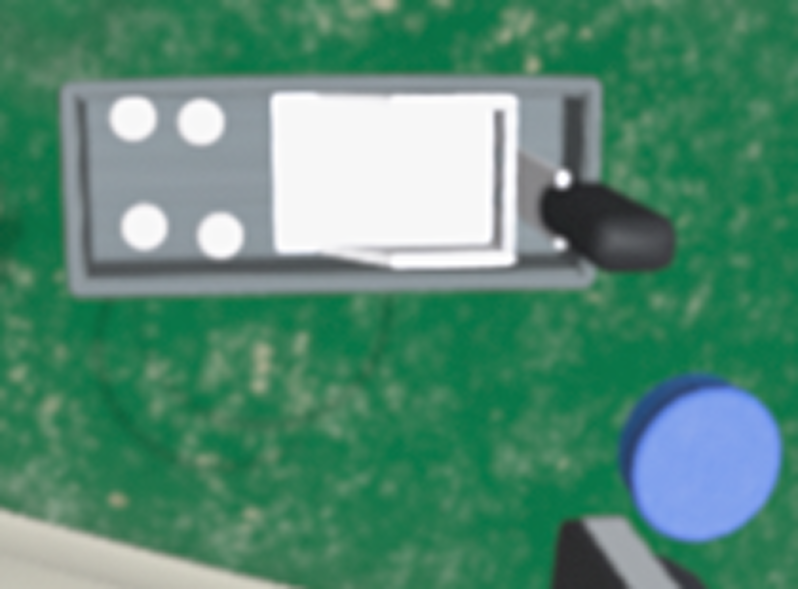

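```bash
python3 - <<'E'
from h import *
c=cam("wrist")
P=lambda u,v,z:plane(c,225+(u+.5)/3.8-.5,120+(v+.5)/3.8-.5,z)
k=[P(*p,.029) for p in((62,85),(601,80),(598,286),(70,297))]
print(np.round(k,4),np.mean(k,0)); n=(k[0]+k[3])/2;f=(k[1]+k[2])/2
print(np.linalg.norm(f-n),np.degrees(np.arctan2(*(f-n)[[1,0]])),np.linalg.norm(k[0]-k[3]),np.linalg.norm(k[1]-k[2]))
C=np.mean(k,0);a=np.radians(27);ex=np.array([np.cos(a),np.sin(a),0]);ey=np.array([-ex[1],ex[0],0])
L=lambda p:np.round([(p-C)@ex*1000,(p-C)@ey*1000],1)
for p in((133,117),(201,121),(144,226),(220,235)): q=P(*p,.0115);print("ball",q,L(q))
for nm,p,z in(("lipA",(272,95),.005),("lipB",(274,252),.005),("grip top",(642,244),.123),("back wall A",(516,96),.028),("back wall B",(516,265),.028)): q=P(*p,z);print(nm,q,L(q))
E
```

```text
[[0.4692 0.3278 0.029 ]
 [0.6111 0.4036 0.029 ]
 [0.6426 0.348  0.029 ]
 [0.4989 0.271  0.029 ]] [0.5554628  0.33760485 0.029     ]
0.16192106780290091 28.162012059335026 0.06410008111995508 0.06387138262738402
ball [0.49195395 0.32640139 0.0115    ] [-61.7  18.9]
ball [0.51116735 0.33462566 0.0115    ] [-40.8  17.5]
ball [0.51007542 0.29724036 0.0115    ] [-58.8 -15.4]
ball [0.53253323 0.30535315 0.0115    ] [-35.1 -18.3]
lipA [0.5274409  0.35130355 0.005     ] [-18.7  24.9]
lipB [0.55102014 0.30707931 0.005     ] [-17.8 -25.2]
grip top [0.60875809 0.36767293 0.123     ] [61.1  2.6]
back wall A [0.59026978 0.38647263 0.028     ] [53.2 27.7]
back wall B [0.61585177 0.34142177 0.028     ] [ 55.5 -24. ]
```

```bash
python3 - <<'E'
from h import *
to([.609,.365,.20],-62)
E
```

```text
rot [-0.023  0.01   0.01 ] shift [ 47.2 100.  -12.2] |r|deg 1.5 |d| 111
```

```bash

python3 -m handwheel '[[-0.02,0.01,0.01,10,33,-4,0],[0,0,0,15,33,-4,0],[0,0,0,15,33,-4,0],[0,0,0,0,0,0,0]]'
python3 - <<'E'
from h import *
st();to([.609,.365,.20],-62)
c=cam("wrist"); cv2.imwrite("pics/w3.png",c["image"][:,:,::-1])
for z in(.067,.095,.123): print(proj(c,[.609,.365,z]))
print(proj(c,c["s"]["position"]))
E
```

```text
time: 4.5
position: [0.6091, 0.3669, 0.2152]
ee_rot: [0.849, 1.394, -0.836]
force: [-0.0, -0.4, -0.6]
gripper_width: 0.0856
t 4.50 pos [0.6091 0.3669 0.2152] x [ 0.01   0.003 -1.   ] yaw z -62.1 F [-0.  -0.4 -0.6] w 0.0856 q [-0.27  0.7  -0.64  1.35  0.43  1.23 -0.46]
rot [-0.001  0.002 -0.011] shift [15.2 -1.1  1.6] |r|deg 0.6 |d| 15
[273.83507036 196.32670903]
[273.94820948 204.11479685]
[274.08729978 213.62051059]
[276.84794466 264.40409071]
```

View pics/w3.png

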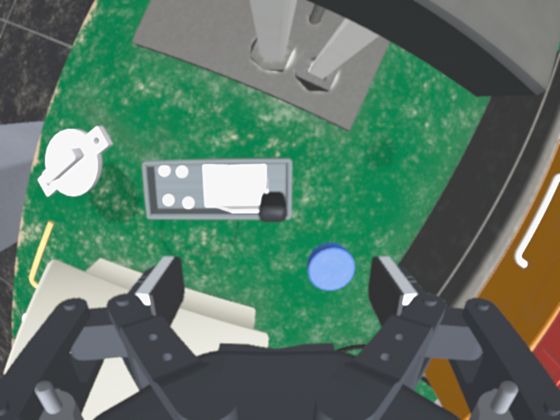

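The grip appears as a dark blob at about (273,206), close to where I predicted it.

```bash
python3 - <<'E'
from h import *
c=cam("wrist"); crop(c,130,145,310,235,4.4,"w3z")
m=(c["image"].max(2)<45).astype(np.uint8);m[:185]=0;m[235:]=0;m[:,:250]=0;m[:,300:]=0
ys,xs=np.where(m);print(xs.min(),xs.max(),ys.min(),ys.max())
# predicted box for grip corners
a=np.radians(28);ex=np.array([np.cos(a),np.sin(a),0]);ey=np.array([-ex[1],ex[0],0])
for z in(.067,.123): print(z,[np.round(proj(c,np.array([.609,.365,z])+i*.011*ex+j*.007*ey),1).tolist() for i in(-1,1) for j in(-1,1)])
E
```

```text
264 266 195 203
0.067 [[263.1, 203.7], [262.9, 189.0], [286.7, 203.6], [286.8, 188.9]]
0.123 [[261.1, 222.3], [260.8, 204.6], [289.8, 222.2], [290.0, 204.5]]
```

View pics/w3z.png

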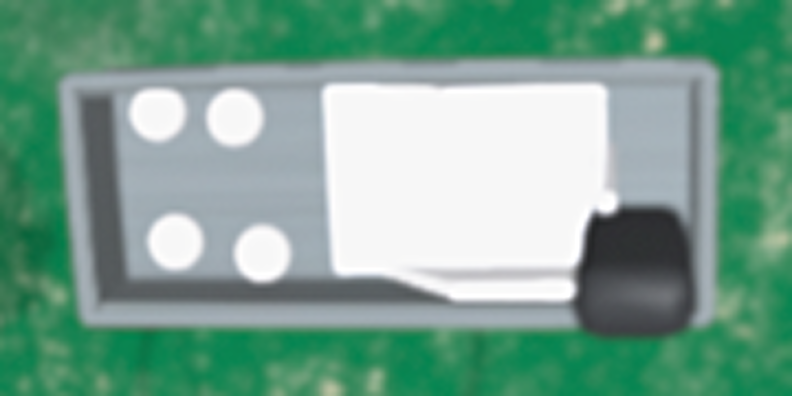

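```bash

python3 -m handwheel '[[0,0,-0.01,30,-2,2,0],[0,0,0,40,0,0,0],[0,0,0,35,0,0,0.2],[0,0,0,20,0,0,0.4],[0,0,0,10,0,0,0.5],[0,0,0,0,0,0,0.5]]' 60
python3 - <<'E'
from h import *
st();to([.608,.365,.076],-62)
E
```

```text
time: 5.2
position: [0.6057, 0.3634, 0.0923]
ee_rot: [0.851, 1.391, -0.83]
force: [-0.7, 0.5, -0.2]
gripper_width: 0.0426
t 5.20 pos [0.6057 0.3634 0.0923] x [ 0.015  0.005 -1.   ] yaw z -62.0 F [-0.7  0.5 -0.2] w 0.0426 q [-0.28  0.8  -0.6   1.5   0.51  0.99 -0.53]
rot [ 0.001  0.002 -0.016] shift [16.3  2.5 -0.4] |r|deg 0.9 |d| 17
```

```bash

python3 -m handwheel '[[0,0,-0.015,10,2.5,0,0.5],[0,0,0,6,0,0,0.5],[0,0,0,0,0,0,1],[0,0,0,0,0,0,1],[0,0,0,0,0,0,1],[0,0,0,0,0,0,1],[0,0,0,0,0,0,1]]' 80
python3 - <<'E'
from h import *
st();to([.608,.365,.076],-62)
c=cam("wrist"); cv2.imwrite("pics/w4.png",c["image"][:,:,::-1])
E
```

```text
time: 5.9
position: [0.6097, 0.3662, 0.0814]
ee_rot: [0.846, 1.397, -0.837]
force: [-1.5, 0.1, -1.5]
gripper_width: 0.0211
t 5.90 pos [0.6097 0.3662 0.0814] x [ 0.007  0.002 -1.   ] yaw z -62.0 F [-1.5  0.1 -1.5] w 0.0211 q [-0.29  0.82 -0.59  1.48  0.51  0.99 -0.53]
rot [ 0.     0.002 -0.007] shift [ 5.4 -2.2  0.3] |r|deg 0.4 |d| 6
```

View pics/w4.png

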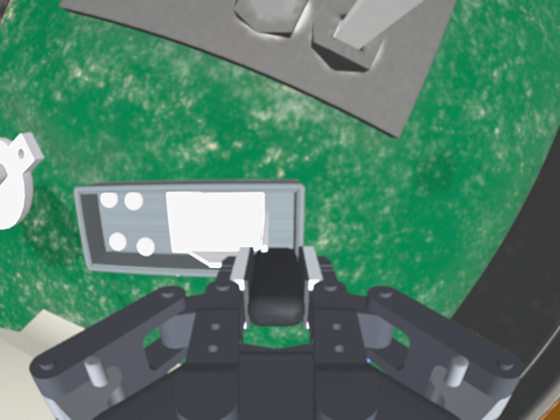

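```bash

python3 -m handwheel '[[0,0,0,1,-8,0,1],[0,0,0,0,-8,0,1],[0,0,0,0,-8,0,1],[0,0,0,0,-6,0,1],[0,0,0,0,0,0,1]]' 100
python3 - <<'E'
from h import *
st();to([.608,.365,.080],-62)
c=cam("wrist"); cv2.imwrite("pics/w5.png",c["image"][:,:,::-1])
E
```

```text
time: 6.45
position: [0.5809, 0.351, 0.0807]
ee_rot: [0.846, 1.396, -0.836]
force: [-0.1, 1.0, -0.9]
gripper_width: 0.0205
t 6.45 pos [0.5809 0.351  0.0807] x [ 0.008  0.003 -1.   ] yaw z -62.0 F [-0.1  1.  -0.9] w 0.0205 q [-0.28  0.78 -0.6   1.58  0.52  0.93 -0.56]
rot [ 0.     0.001 -0.008] shift [ 1.  30.5  0.4] |r|deg 0.5 |d| 30
```

View pics/w5.png

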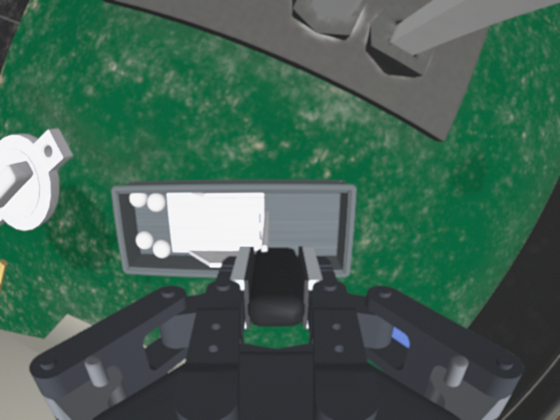

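The scoop slides cleanly. Its lip is at about x=168, the near inner wall at about x=137, and the balls are being pushed up against that wall.

```bash

python3 -m handwheel '[[0,0,0,0,-5,0,1],[0,0,0,0,-5,0,1],[0,0,0,0,-5,0,1],[0,0,0,0,-4,0,1],[0,0,0,0,0,0,1]]' 100
python3 - <<'E'
from h import *
st()
c=cam("wrist"); crop(c,120,160,360,290,3.3,"w6")
E
```

```text
time: 7.0
position: [0.5641, 0.3421, 0.0809]
ee_rot: [0.849, 1.395, -0.835]
force: [-0.3, -0.0, -1.2]
gripper_width: 0.0208
t 7.00 pos [0.5641 0.3421 0.0809] x [ 0.01   0.004 -1.   ] yaw z -62.0 F [-0.3 -0.  -1.2] w 0.0208 q [-0.27  0.75 -0.6   1.64  0.52  0.9  -0.58]
```

View pics/w6.png

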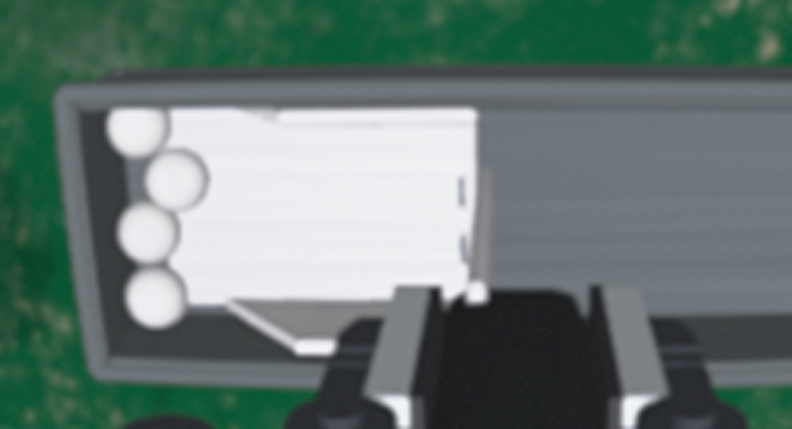

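The four balls are now in a near-row against the end wall. One of them, at crop (175,180), is already on the lip. I'll keep squeezing.

```bash

python3 -m handwheel '[[0,0,0,0,-4,0,1],[0,0,0,0,-4,0,1],[0,0,0,0,-4,0,1],[0,0,0,0,0,0,1]]' 100
python3 - <<'E'
from h import *
st()
c=cam("wrist"); crop(c,120,160,360,290,3.3,"w7")
E
```

```text
time: 7.45
position: [0.5561, 0.3379, 0.082]
ee_rot: [0.855, 1.392, -0.829]
force: [1.1, 0.5, -3.3]
gripper_width: 0.0209
t 7.45 pos [0.5561 0.3379 0.082 ] x [ 0.016  0.009 -1.   ] yaw z -62.1 F [ 1.1  0.5 -3.3] w 0.0209 q [-0.27  0.74 -0.6   1.67  0.52  0.88 -0.59]
```

View pics/w7.png

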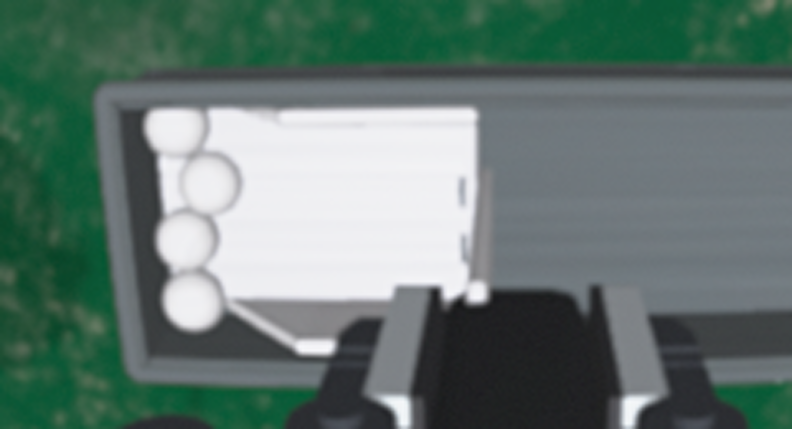

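```bash

python3 -m handwheel '[[0,0,0,1,-4,0,1],[0,0,0,0,-4,0,1],[0,0,0,0,-2,0,1],[0,0,0,0,0,0,1]]' 100
python3 - <<'E'
from h import *
st()
c=cam("wrist"); crop(c,120,160,280,290,5,"w8")
E
```

```text
time: 7.9
position: [0.5549, 0.337, 0.0836]
ee_rot: [0.869, 1.384, -0.816]
force: [0.9, 1.4, -2.9]
gripper_width: 0.0206
t 7.90 pos [0.5549 0.337  0.0836] x [ 0.031  0.019 -0.999] yaw z -62.2 F [ 0.9  1.4 -2.9] w 0.0206 q [-0.26  0.73 -0.6   1.7   0.53  0.85 -0.6 ]
```

View pics/w8.png

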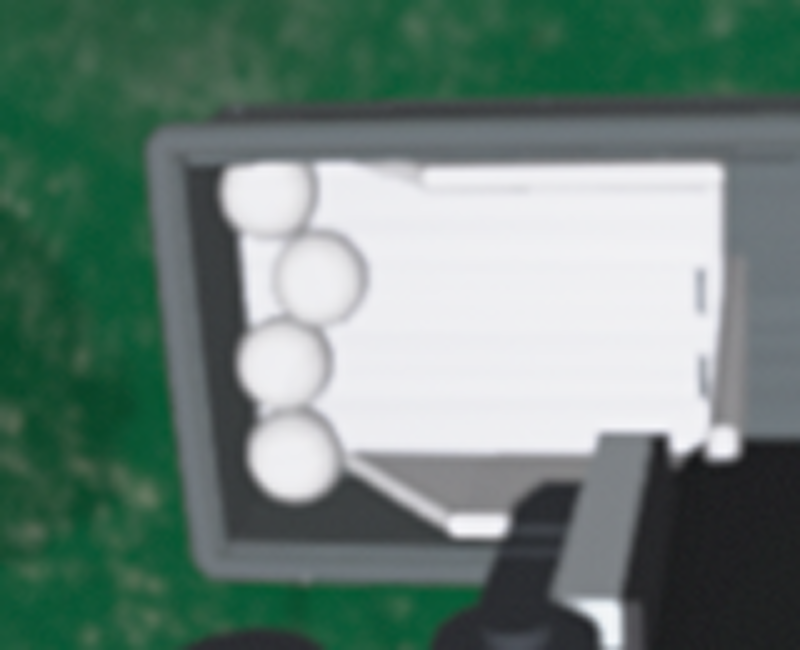

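The lip is at the wall and all four balls are over it. I'll tilt the mouth up about the back bottom edge so they roll in.

```bash

python3 -m handwheel '[[0,0,-0.06,0.4,4.7,0,1],[0,0,-0.06,0.4,4.7,0,1],[0,0,-0.06,0.4,4.7,0,1],[0,0,-0.06,0.4,4.7,0,1],[0,0,0,0,0,0,1]]' 100
python3 - <<'E'
from h import *
st()
c=cam("wrist"); crop(c,120,160,280,290,5,"w9")
E
```

```text
time: 8.45
position: [0.5703, 0.345, 0.08]
ee_rot: [0.701, 1.513, -1.006]
force: [4.1, 1.2, -1.1]
gripper_width: 0.0206
t 8.45 pos [0.5703 0.345  0.08  ] x [-0.19  -0.098 -0.977] yaw z -62.1 F [ 4.1  1.2 -1.1] w 0.0206 q [-0.29  0.88 -0.61  1.38  0.42  1.24 -0.47]
```

View pics/w9.png

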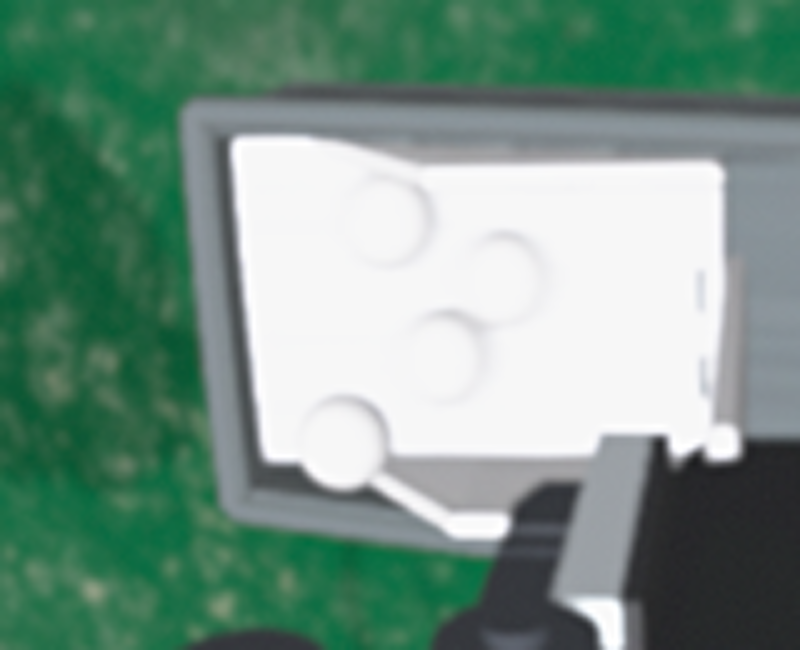

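```bash

python3 -m handwheel '[[0,0,0,0,0,0,1],[0,0,0,0,0,0,1]]' 100
python3 - <<'E'
from h import *
st()
c=cam("wrist"); crop(c,120,160,280,290,5,"w10")
E
```

```text
time: 8.7
position: [0.5699, 0.345, 0.0803]
ee_rot: [0.704, 1.51, -1.001]
force: [3.5, 2.1, -2.6]
gripper_width: 0.0209
t 8.70 pos [0.5699 0.345  0.0803] x [-0.186 -0.096 -0.978] yaw z -62.0 F [ 3.5  2.1 -2.6] w 0.0209 q [-0.29  0.88 -0.61  1.39  0.42  1.23 -0.47]
```

View pics/w10.png

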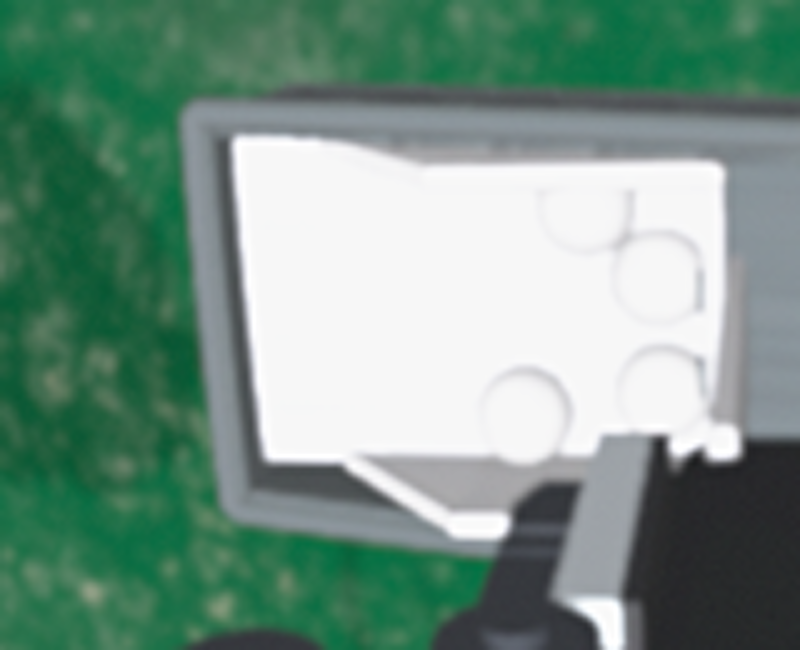

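All four balls are in the pan. Lifting out with the tilt kept.

```bash

python3 -m handwheel '[[0,0,0,-10,-1.5,0,1],[0,0,0,-18,-3,0,1],[0,0,0,-20,-4,0,1],[0,0,-0.03,-20,-4,0,1],[0,0,-0.03,-20,-4,0,1],[0,0,-0.02,-20,-4,0,1],[0,0,0,-10,-2,0,1],[0,0,0,0,0,0,1]]' 100
python3 - <<'E'
from h import *
st()
c=cam("wrist"); crop(c,120,140,320,290,4,"w11")
E
```

```text
time: 9.55
position: [0.5671, 0.3441, 0.2091]
ee_rot: [0.634, 1.554, -1.067]
force: [-0.8, 0.3, -2.4]
gripper_width: 0.0208
t 9.55 pos [0.5671 0.3441 0.2091] x [-0.263 -0.14  -0.955] yaw z -61.7 F [-0.8  0.3 -2.4] w 0.0208 q [-0.31  0.81 -0.63  1.16  0.34  1.58 -0.4 ]
```

View pics/w11.png

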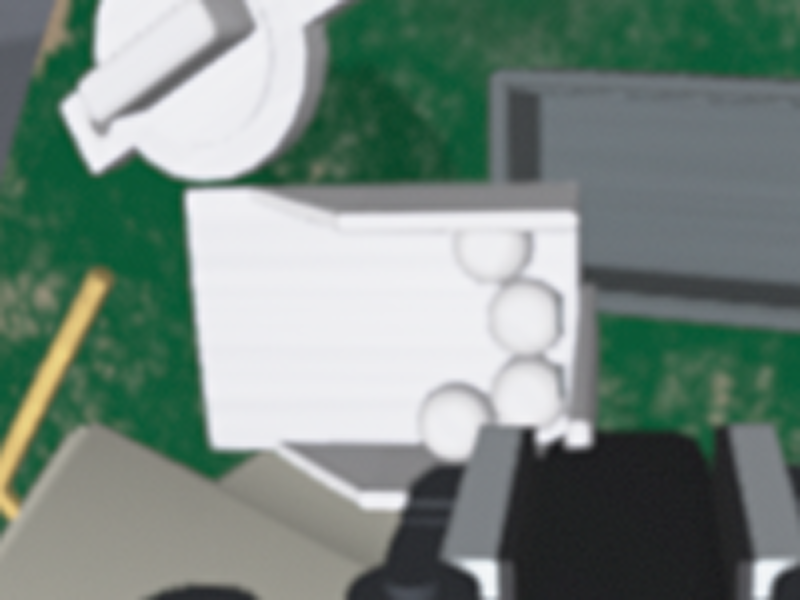

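```bash

python3 -m handwheel '[[0,0,0,-14,-10,0,1],[0,0,0,-28,-20,0,1],[0,0,0,-34,-26,0,1],[0,0,0,-34,-26,0,1],[0,0,0,-30,-24,0,1],[0,0,0,-20,-16,0,1],[0,0,0,0,0,0,1]]' 100
python3 - <<'E'
from h import *
st()
c=cam("wrist"); crop(c,120,140,320,290,4,"w12")
E
```

```text
time: 10.3
position: [0.4993, 0.3069, 0.4042]
ee_rot: [0.624, 1.556, -1.073]
force: [-0.3, -0.3, -2.9]
gripper_width: 0.0208
t 10.30 pos [0.4993 0.3069 0.4042] x [-0.269 -0.147 -0.952] yaw z -61.6 F [-0.3 -0.3 -2.9] w 0.0208 q [-0.29  0.6  -0.67  1.06  0.24  1.88 -0.39]
```

```bash

python3 -m handwheel '[[0,0,0.03,-10,-15,0,1],[0,0,0.03,-20,-22,0,1],[0,0,0.03,-20,-22,0,1],[0,0,0.03,-20,-12,0,1],[0,0,0.0,-8,-6,0,1],[0,0,0,0,0,0,1]]' 100
python3 - <<'E'
from h import *
st()
c=cam("wrist"); crop(c,120,140,320,290,4,"w12")
E
```

```text
time: 10.95
position: [0.4503, 0.2783, 0.4912]
ee_rot: [0.698, 1.502, -0.994]
force: [0.8, 0.1, -2.2]
gripper_width: 0.0211
t 10.95 pos [0.4503 0.2783 0.4912] x [-0.177 -0.102 -0.979] yaw z -61.6 F [ 0.8  0.1 -2.2] w 0.0211 q [-0.24  0.42 -0.69  1.11  0.19  1.89 -0.37]
```

View pics/w12.png

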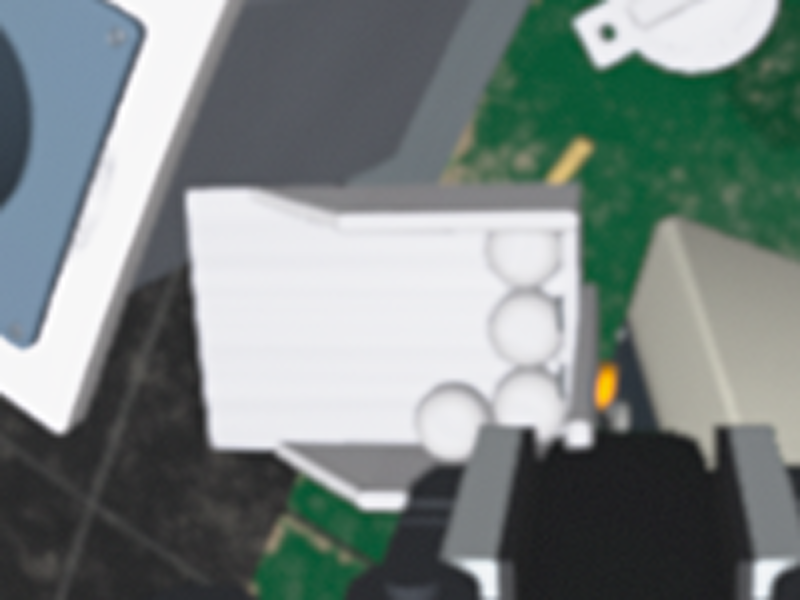

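```bash
python3 - <<'E'
from h import *
t=cam("top"); c=cam("wrist")
T=np.eye(4);T[:3,:3]=R.from_rotvec([1.43,1.042,-1.432]).as_matrix();T[:3,3]=[.4777,-.139,.2555]
M=T@np.array(c["tool_from_camera"]);c["o"]=M[:3,3];c["Rwc"]=M[:3,:3]
print(c["o"],"handle",tri(t,(365,213),c,(346,134)))
print("wheel edge low", tri(t,(348,222),c,(290,82)))
E
```

```text
[ 0.49749821 -0.07354608  0.39838448] handle (array([ 0.54616651, -0.09919709,  0.15491828]), np.float64(0.001467252268395959))
wheel edge low (array([ 0.5155338 , -0.05253095,  0.18982854]), np.float64(0.003935042420464636))
```

```bash

python3 -m handwheel '[[0.035,0.007,0,0,0,18,1],[0.07,0.014,0,0,0,36,1],[0.078,0.016,0,0,0,42,1],[0.078,0.016,0,0,0,42,1],[0.078,0.016,0,0,0,42,1],[0.078,0.016,0,0,0,42,1]]' 100
python3 - <<'E'
from h import *
st(); p,M=tgt([.513,-.131,.49],-107.5,0,-11.7)
to([.513,-.131,.49],-107.5,0,-11.7)
E
```

```text
time: 11.7
position: [0.5234, 0.065, 0.4803]
ee_rot: [1.039, 1.387, -1.329]
force: [0.5, 0.7, -1.7]
gripper_width: 0.0206
t 11.70 pos [0.5234 0.065  0.4803] x [-0.219 -0.022 -0.975] yaw z -86.4 F [ 0.5  0.7 -1.7] w 0.0206 q [ 0.12  0.4  -0.55  1.13  0.14  1.87 -0.33]
rot [0.359 0.086 0.016] shift [ -2.9 -24.  195. ] |r|deg 21.1 |d| 197
```

```bash

python3 -m handwheel '[[0.078,0.016,0,-5,-5,42,1],[0.078,0.016,0,-3,-3,42,1],[0.078,0.016,0,0,-3,40,1],[0.07,0.015,0,0,-3,35,1],[0.04,0.01,0,0,0,22,1],[0,0,0,0,0,5,1],[0,0,0,0,0,0,1]]' 100
python3 - <<'E'
from h import *
st(); 
to([.5777,-.1864,.26],-107.5,0,-11.7)
c=cam("wrist"); cv2.imwrite("pics/w13.png",c["image"][:,:,::-1])
E
```

```text
time: 12.4
position: [0.4948, -0.1414, 0.4821]
ee_rot: [1.345, 1.223, -1.627]
force: [-0.5, -0.1, -2.6]
gripper_width: 0.0207
t 12.40 pos [ 0.4948 -0.1414  0.4821] x [-0.228  0.057 -0.972] yaw z -109.0 F [-0.5 -0.1 -2.6] w 0.0207 q [ 0.44  0.38 -0.41  1.16  0.1   1.87 -0.28]
rot [-0.029  0.015  0.032] shift [194.5 142.4  11. ] |r|deg 2.6 |d| 241
```

View pics/w13.png

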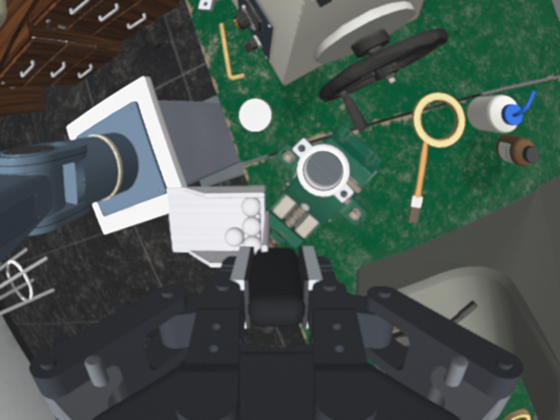

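```bash

python3 -m handwheel '[[-0.01,0.005,0.005,15,8,2,1],[-0.01,0.005,0.005,28,15,2,1],[-0.01,0.005,0.005,32,22,2,1],[0,0,0,32,24,2,1],[0,0,0,30,24,2,1],[0,0,0,25,20,1,1],[0,0,0,14,12,0,1],[0,0,0,0,0,0,1]]' 100
python3 - <<'E'
from h import *
st(); 
to([.5777,-.1864,.26],-107.5,0,-11.7)
c=cam("wrist"); cv2.imwrite("pics/w14.png",c["image"][:,:,::-1])
E
```

```text
time: 13.25
position: [0.5774, -0.1638, 0.2737]
ee_rot: [1.333, 1.257, -1.563]
force: [-0.5, 0.4, -1.6]
gripper_width: 0.0206
t 13.25 pos [ 0.5774 -0.1638  0.2737] x [-0.209  0.069 -0.975] yaw z -106.1 F [-0.5  0.4 -1.6] w 0.0206 q [ 0.44  0.58 -0.41  1.36  0.16  1.46 -0.25]
rot [ 0.026 -0.003  0.018] shift [11.8  9.4 21.8] |r|deg 1.8 |d| 26
```

View pics/w14.png

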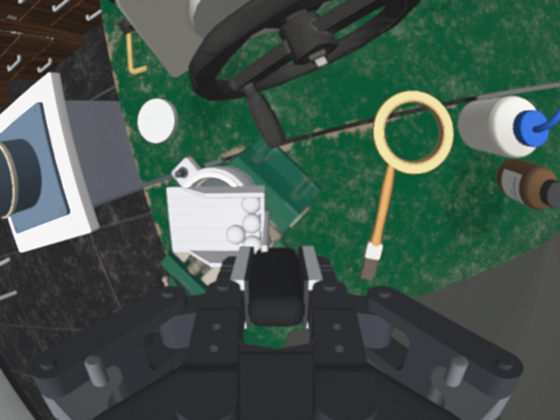

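```bash

python3 -m handwheel '[[0.013,0,0,10,3,8,1],[0.013,0,0,14,2,10,1],[0,0,0.01,14,0,4,1],[0,0,0,12,0,0,1],[0,0,0,0,0,0,1]]' 100
cat >> h.py <<'E'
LIP=np.array([78.3,-77.,0])/1000
def lip():
    s=ctrl.sense(); return np.array(s["position"])+R.from_rotvec(s["ee_rot"]).apply(LIP)
E
python3 - <<'E'
from h import *
st(); 
to([.5777,-.1864,.22],-107.5,0,-11.7)
c=cam("wrist"); cv2.imwrite("pics/w15.png",c["image"][:,:,::-1])
l=lip();print("lip",l,proj(c,l)); M=R.from_rotvec(c["s"]["ee_rot"])
for z in(-.0245,.0245): print(proj(c,l+M.apply([0,0,z])))
print("jar",proj(c,[.476,-.1543,.125]), (l-np.array([.476,-.1543,.125]))*1000)
crop(c,130,130,300,280,4,"w15z")
E
```

```text
time: 13.8
position: [0.5661, -0.1833, 0.2291]
ee_rot: [1.359, 1.221, -1.572]
force: [-0.5, 0.7, -2.4]
gripper_width: 0.0209
t 13.80 pos [ 0.5661 -0.1833  0.2291] x [-0.189  0.063 -0.98 ] yaw z -107.6 F [-0.5  0.7 -2.4] w 0.0209 q [ 0.47  0.59 -0.39  1.46  0.18  1.33 -0.25]
rot [-0.002 -0.003 -0.003] shift [ 6.5 13.6 -0.5] |r|deg 0.3 |d| 15
lip [ 0.4800147  -0.15566245  0.16853713] [173.00596973 216.34527529]
[170.38937545 183.55365146]
[176.11398385 247.30381068]
jar [193.13126674 201.65944949] [ 4.01469839 -1.36245409 43.53713042]
```

View pics/w15z.png

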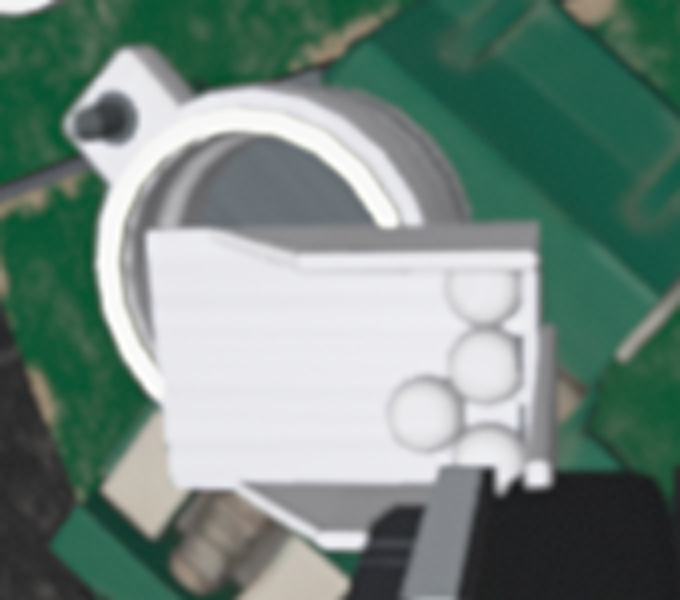

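```bash

python3 -m handwheel '[[0,0,0,4,4,0,1],[0,0,0,8,6,-1,1],[0,0,0,8,6,-1,1],[0,0,0,4,2,0,1],[0,0,0,0,0,0,1]]' 100
python3 - <<'E'
from h import *
st(); 
c=cam("wrist"); crop(c,110,110,310,260,4,"w16z")
l=lip(); print("jar",proj(c,[.476,-.1543,.125]), l,(l-np.array([.476,-.1543,.125]))*1000)
s=cam("side");crop(s,310,100,450,230,5,"s16"); print(proj(s,l))
E
```

```text
time: 14.35
position: [0.5826, -0.1848, 0.2025]
ee_rot: [1.361, 1.218, -1.567]
force: [-0.1, -0.8, -3.2]
gripper_width: 0.0206
t 14.35 pos [ 0.5826 -0.1848  0.2025] x [-0.185  0.062 -0.981] yaw z -107.6 F [-0.1 -0.8 -3.2] w 0.0206 q [ 0.46  0.63 -0.39  1.46  0.19  1.29 -0.26]
jar [160.99948783 213.06511669] [ 0.49610705 -0.1571512   0.14095694] [20.10704697 -2.85119739 15.9569419 ]
[362.4507642  160.39757476]
```

View pics/w16z.png

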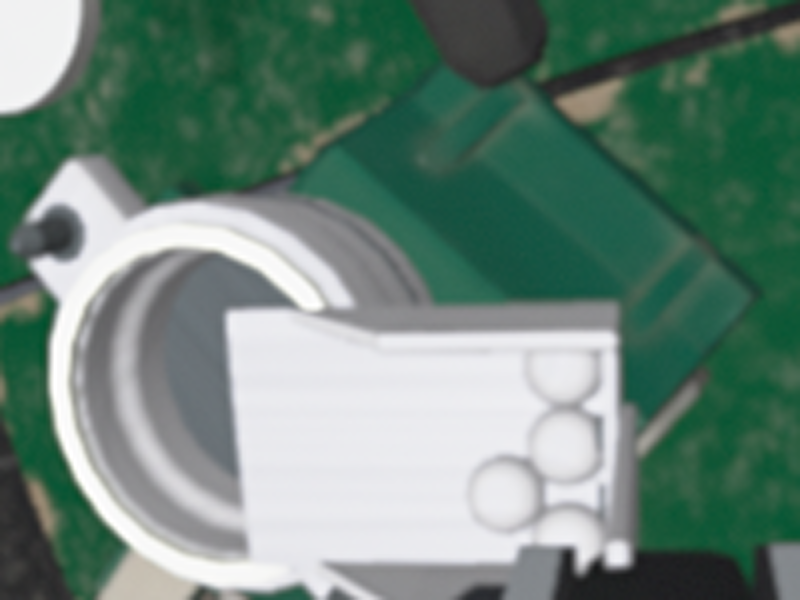

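View pics/s16.png

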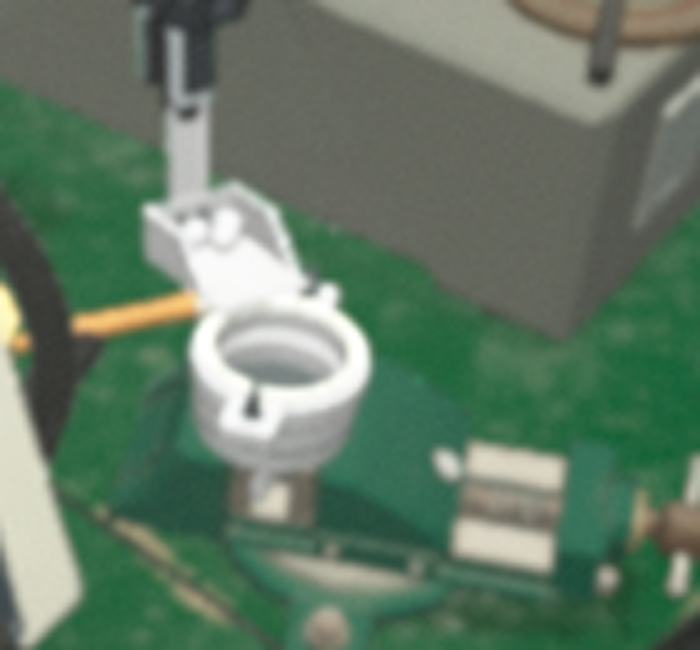

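```bash
python3 - <<'E'
from h import *
th=np.linspace(0,2*np.pi,60,endpoint=False)
J=np.array([.476,-.1543,0])
for n,(x0,y0,x1,y1,k) in {"wrist":(110,110,310,260,4),"side":(310,100,450,230,5)}.items():
    c=cam(n); im=cv2.resize(c["image"][y0:y1,x0:x1,::-1],None,fx=k,fy=k,interpolation=cv2.INTER_CUBIC)
    def P(p): u=proj(c,p); return tuple(int(round(v)) for v in ((u[0]-x0+.5)*k,(u[1]-y0+.5)*k))
    for a in th:
        cv2.circle(im,P(J+[.041*np.cos(a),.041*np.sin(a),.125]),2,(0,0,255),-1)
        cv2.circle(im,P(J+[.033*np.cos(a),.033*np.sin(a),.129]),2,(255,0,0),-1)
    M=R.from_rotvec(c["s"]["ee_rot"]); l=lip()
    for z in(-.0245,0,.0245): cv2.circle(im,P(l+M.apply([0,0,z])),4,(255,0,255),-1)
    cv2.imwrite(f"pics/ov_{n}.png",im)
E
```

```text
(no output)
```

View pics/ov_wrist.png

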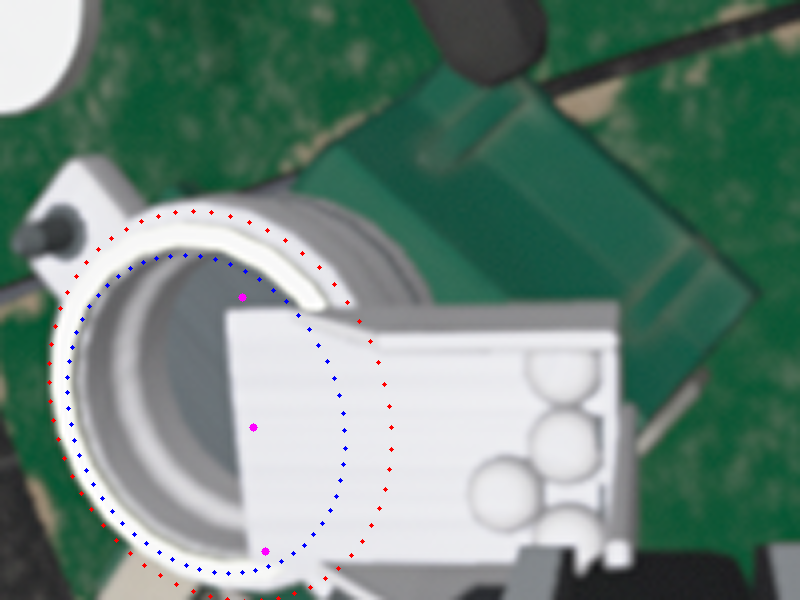

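View pics/ov_side.png

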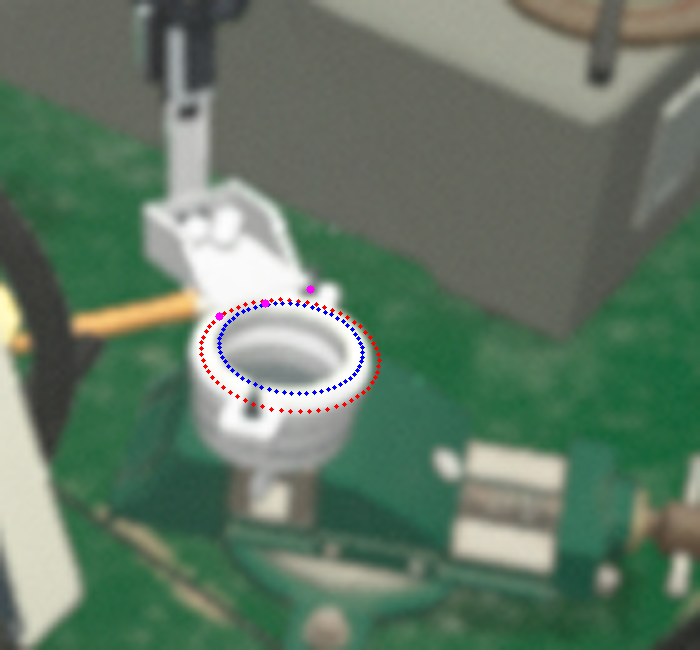

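```bash

python3 -m handwheel '[[0,0,0,3.5,-3.5,-3,1],[0,0,0.07,-5.2,-5.7,0,1],[0,0,0.07,-5.2,-5.7,0,1],[0,0,0.07,-5.2,-5.7,0,1],[0,0,0.07,-5.2,-5.7,0,1],[0,0,0,0,0,0,1]]' 100
python3 - <<'E'
from h import *
st(); l=lip(); print(l,(l-np.array([.476,-.1543,.125]))*1000)
c=cam("wrist"); crop(c,110,110,310,260,4,"w17z")
E
```

```text
time: 15.15
position: [0.5575, -0.1723, 0.2239]
ee_rot: [1.465, 0.97, -1.361]
force: [-0.9, -0.2, -2.1]
gripper_width: 0.0205
t 15.15 pos [ 0.5575 -0.1723  0.2239] x [ 0.091 -0.025 -0.996] yaw z -107.6 F [-0.9 -0.2 -2.1] w 0.0205 q [ 0.5   0.42 -0.41  1.78  0.22  0.9  -0.31]
[ 0.49158027 -0.15107971  0.1386266 ] [15.58027186  3.22028662 13.6265989 ]
```

View pics/w17z.png

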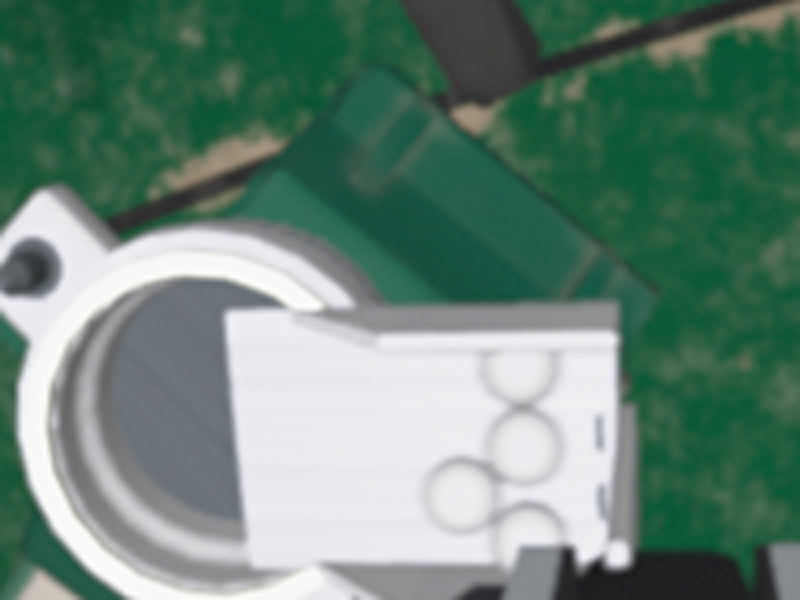

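```bash

python3 -m handwheel '[[0,0,0.05,-3.7,-4.1,0,1],[0,0,0.06,-4.5,-4.9,0,1],[0,0,0.06,-4.5,-4.9,0,1],[0,0,0.06,-4.5,-4.9,0,1]]' 100
python3 - <<'E'
from h import *
st(); l=lip(); print((l-np.array([.476,-.1543,.125]))*1000)
c=cam("wrist"); crop(c,110,110,310,260,4,"w18z")
E
```

```text
time: 15.6
position: [0.5412, -0.1668, 0.2367]
ee_rot: [1.529, 0.774, -1.194]
force: [-0.3, 0.1, -0.7]
gripper_width: 0.0209
t 15.60 pos [ 0.5412 -0.1668  0.2367] x [ 0.306 -0.091 -0.948] yaw z -107.7 F [-0.3  0.1 -0.7] w 0.0209 q [ 0.51  0.28 -0.39  2.01  0.28  0.57 -0.38]
[19.6913608   2.70354467 12.8824581 ]
```

View pics/w18z.png

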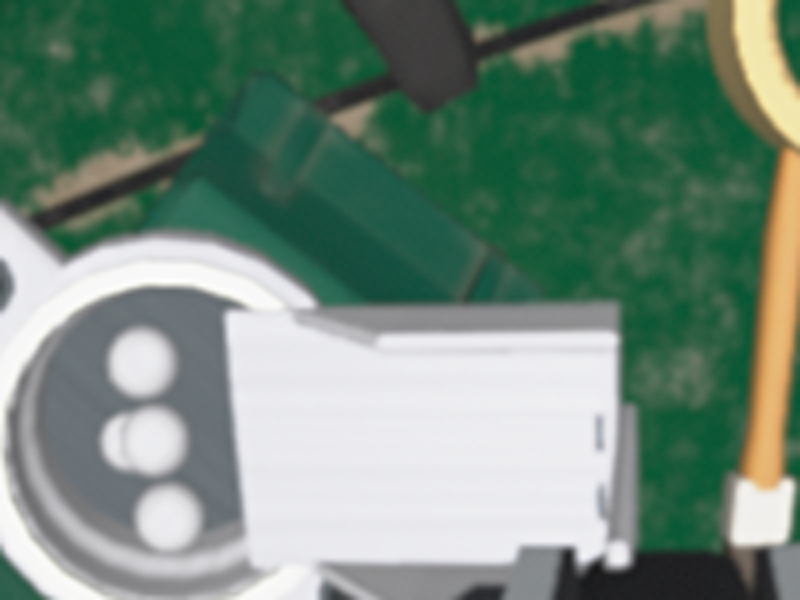

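All four balls are in the jar cavity, at crop x about 100–205. I'll lift away, level the scoop and check again.

```bash

python3 -m handwheel '[[0,0,0,-15,6,0,1],[0,0,0,-30,14,0,1],[0,0,-0.06,-35,10,0,1],[0,0,-0.08,-40,6,0,1],[0,0,-0.08,-40,0,0,1],[0,0,-0.08,-40,-2,0,1],[0,0,0,0,0,0,1]]' 100
python3 - <<'E'
from h import *
st(); 
c=cam("wrist"); cv2.imwrite("pics/w19.png",c["image"][:,:,::-1])
to([.50,-.12,.50],-107.5)
E
```

```text
time: 16.35
position: [0.5236, -0.1618, 0.4488]
ee_rot: [1.437, 1.061, -1.427]
force: [2.1, -0.7, -1.1]
gripper_width: 0.0207
t 16.35 pos [ 0.5236 -0.1618  0.4488] x [-0.002  0.012 -1.   ] yaw z -107.4 F [ 2.1 -0.7 -1.1] w 0.0207 q [ 0.53  0.29 -0.44  1.35  0.11  1.53 -0.21]
rot [ 0.001 -0.011  0.005] shift [-53.3 -35.3 -33.3] |r|deg 0.7 |d| 72
```

View pics/w19.png

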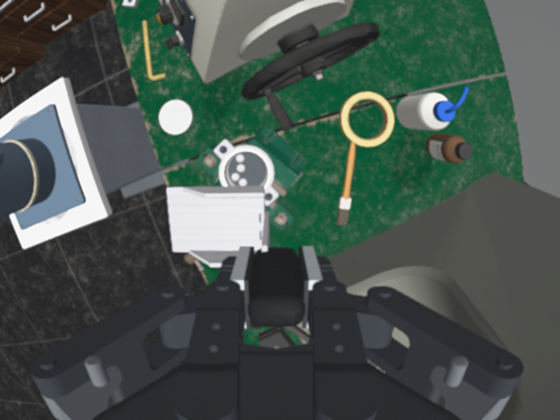

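```bash

python3 -m handwheel '[[0,0,0,-35,-6,-5,1],[-0.04,0,0,-22,-6,-25,1],[-0.08,0,0,-5,0,-42,1],[-0.08,0,0,0,0,-44,1],[-0.08,0,0,0,0,-44,1],[-0.08,0,0,0,0,-44,1],[-0.08,0,0,0,0,-44,1],[-0.08,0,0,0,0,-44,1]]' 100
python3 - <<'E'
from h import *
st(); 
to([.61,.366,.35],-62)
E
```

```text
time: 17.2
position: [0.5403, 0.13, 0.5042]
ee_rot: [1.048, 1.331, -1.049]
force: [0.6, 0.4, -2.2]
gripper_width: 0.0208
t 17.20 pos [0.5403 0.13   0.5042] x [-0.019  0.015 -1.   ] yaw z -77.3 F [ 0.6  0.4 -2.2] w 0.0208 q [ 0.1   0.33 -0.65  1.17  0.18  1.71 -0.28]
rot [-0.267 -0.021  0.013] shift [ 156.3  122.2 -212. ] |r|deg 15.4 |d| 290
```

```bash

python3 -m handwheel '[[-0.06,0,0,0,5,-44,1],[-0.06,0,0,0,10,-44,1],[-0.06,0,0,0,15,-44,1],[-0.05,-0.01,0.01,0,20,-40,1],[-0.03,-0.01,0,20,25,-15,1],[0,0,0,45,15,0,1],[0,0,0,45,10,0,1],[0,0,0,40,0,0,1]]' 100
python3 - <<'E'
from h import *
st(); 
to([.599,.3605,.15],-62)
E
```

```text
time: 18.0
position: [0.5671, 0.3677, 0.3465]
ee_rot: [0.827, 1.422, -0.827]
force: [0.6, 0.6, -1.3]
gripper_width: 0.0208
t 18.00 pos [0.5671 0.3677 0.3465] x [-0.012  0.007 -1.   ] yaw z -60.7 F [ 0.6  0.6 -1.3] w 0.0208 q [-0.27  0.58 -0.72  1.21  0.36  1.48 -0.42]
rot [ 0.022 -0.012  0.007] shift [196.1  25.7  24.2] |r|deg 1.5 |d| 199
```

```bash

python3 -m handwheel '[[0.022,-0.01,0.007,20,8,8,1],[0,0,0,40,8,8,1],[0,0,0,40,8,8,1],[0,0,0,40,2,0,1],[0,0,0,25,0,0,1],[0,0,0,0,0,0,1]]' 100
python3 - <<'E'
from h import *
st(); 
to([.599,.3605,.13],-62)
c=cam("wrist"); crop(c,80,150,340,290,3,"w20")
E
```

```text
time: 18.6
position: [0.5963, 0.3554, 0.1587]
ee_rot: [0.826, 1.417, -0.857]
force: [0.0, -0.1, -0.9]
gripper_width: 0.0206
t 18.60 pos [0.5963 0.3554 0.1587] x [-0.021 -0.009 -1.   ] yaw z -61.8 F [ 0.  -0.1 -0.9] w 0.0206 q [-0.25  0.74 -0.66  1.43  0.46  1.15 -0.49]
rot [ 0.003 -0.002  0.023] shift [28.6  5.5 -3.2] |r|deg 1.3 |d| 29
```

View pics/w20.png

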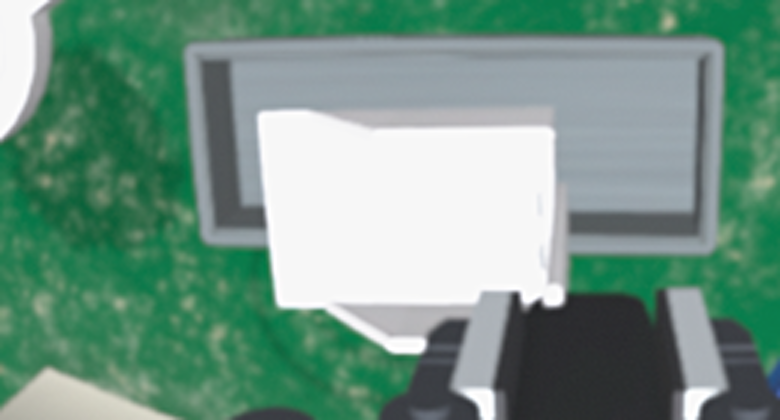

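```bash

python3 -m handwheel '[[0.003,-0.002,0.03,15,5,-3,1],[0,0,0,12,0,0,1],[0,0,0,0,0,0,1]]' 100
python3 - <<'E'
from h import *
st(); 
to([.599,.3605,.081],-62,0,.5)
E
```

```text
time: 18.95
position: [0.6008, 0.3628, 0.1362]
ee_rot: [0.851, 1.397, -0.832]
force: [0.8, 0.9, -0.7]
gripper_width: 0.021
t 18.95 pos [0.6008 0.3628 0.1362] x [ 0.01   0.008 -1.   ] yaw z -62.0 F [ 0.8  0.9 -0.7] w 0.0210 q [-0.26  0.75 -0.65  1.47  0.49  1.07 -0.52]
rot [ 0.    -0.002 -0.004] shift [55.2 -3.4  1.3] |r|deg 0.3 |d| 55
```

```bash

python3 -m handwheel '[[0,0,-0.004,14,-1,1.5,1],[0,0,0,10,0,0,1],[0,0,0,0,0,0,1]]' 100
python3 - <<'E'
from h import *
st(); 
to([.599,.3605,.081],-62,0,.5)
E
```

```text
time: 19.25
position: [0.602, 0.3618, 0.1132]
ee_rot: [0.851, 1.398, -0.833]
force: [-0.6, -0.1, -1.5]
gripper_width: 0.021
t 19.25 pos [0.602  0.3618 0.1132] x [ 0.008  0.007 -1.   ] yaw z -62.0 F [-0.6 -0.1 -1.5] w 0.0210 q [-0.26  0.78 -0.64  1.49  0.51  1.03 -0.53]
rot [-0.    -0.002 -0.002] shift [32.2 -3.6 -0.1] |r|deg 0.2 |d| 32
```

```bash

python3 -m handwheel '[[0,0,0,8,0,0,1],[0,0,0,10,0,0,1],[0,0,0,8,0,0,1],[0,0,0,5,0,0,1],[0,0,0,0,0,0,1]]' 100
python3 - <<'E'
from h import *
st(); 
to([.599,.3605,.081],-62,0,.5)
c=cam("wrist"); crop(c,60,150,340,290,2.8,"w21")
E
```

```text
time: 19.75
position: [0.6031, 0.3628, 0.0808]
ee_rot: [0.852, 1.397, -0.832]
force: [-0.1, -1.5, 6.7]
gripper_width: 0.0206
t 19.75 pos [0.6031 0.3628 0.0808] x [ 0.01   0.009 -1.   ] yaw z -62.0 F [-0.1 -1.5  6.7] w 0.0206 q [-0.27  0.81 -0.62  1.51  0.54  0.98 -0.55]
rot [-0.    -0.003 -0.004] shift [-0.2 -4.6  0.1] |r|deg 0.3 |d| 5
```

View pics/w21.png

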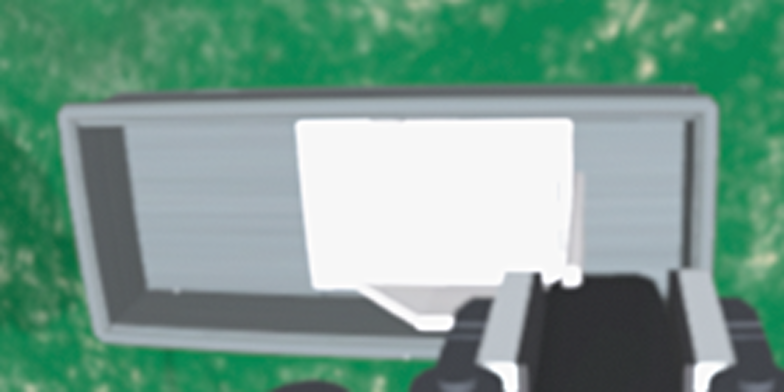

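The scoop is seated on the tray floor: z matches the original grasp height and the floor pushes back with 6.7 N. Releasing it.

```bash

python3 -m handwheel '[[0,0,0,-0.5,0,0,0.6],[0,0,0,0,0,0,0.5],[0,0,0,0,0,0,0.4],[0,0,0,0,0,0,0.4],[0,0,0,-10,0,0,0.4],[0,0,0,-30,0,0,0.4],[0,0,0,-40,0,0,0.3],[0,0,0,-40,0,0,0.3]]' 60
python3 - <<'E'
from h import *
st(); 
c=cam("wrist"); cv2.imwrite("pics/w22.png",c["image"][:,:,::-1])
E
```

```text
time: 20.6
position: [0.5995, 0.3598, 0.2]
ee_rot: [0.844, 1.403, -0.839]
force: [1.1, 1.1, -0.8]
gripper_width: 0.0594
t 20.60 pos [0.5995 0.3598 0.2   ] x [ 0.001  0.003 -1.   ] yaw z -62.0 F [ 1.1  1.1 -0.8] w 0.0594 q [-0.25  0.7  -0.67  1.39  0.45  1.2  -0.48]
```

View pics/w22.png

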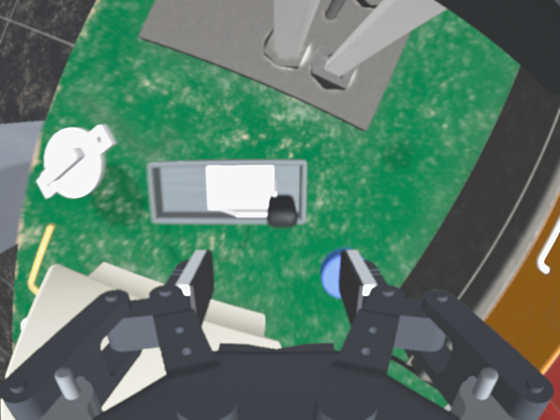

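```bash
python3 - <<'E'
from h import *
to([.38,.28,.25],-122)
E
python3 -m handwheel '[[0,0,0,-40,-15,0,0.3],[0.12,0,0,-10,-30,0,0.3],[0.12,0,0,0,-35,4,0.3],[0.12,0,0,0,-35,8,0.3],[0.12,0,0,0,-33,12,0.3],[0.12,0,0,0,-30,16,0.3],[0.12,0,0,0,-25,18,0.3],[0.12,0,0,0,-20,18,0.3]]' 60
python3 - <<'E'
from h import *
st();to([.38,.28,.23],-122)
E
```

```text
rot [ 1.047 -0.01  -0.009] shift [ -44.7 -233.5  -31.7] |r|deg 60.0 |d| 240
time: 21.45
position: [0.3805, 0.2493, 0.2615]
ee_rot: [1.511, 1.008, -1.463]
force: [-0.1, -0.2, 0.3]
gripper_width: 0.06
t 21.45 pos [0.3805 0.2493 0.2615] x [ 0.02   0.019 -1.   ] yaw z -112.0 F [-0.1 -0.2  0.3] w 0.0600 q [-0.22  0.24 -0.58  1.95  0.16  0.97 -1.25]
rot [ 0.175 -0.026 -0.009] shift [ 32.  -12.3 -27.5] |r|deg 10.2 |d| 44
```

```bash

python3 -m handwheel '[[0.09,-0.013,-0.005,16,-6,-14,0.3],[0.09,-0.013,-0.005,12,-6,-14,0.3],[0,0,0,0,0,0,0.3]]' 60
python3 - <<'E'
from h import *
st();to([.373,.275,.2],-122)
c=cam("wrist"); cv2.imwrite("pics/w23.png",c["image"][:,:,::-1])
crop(c,190,130,350,290,4,"w23z")
E
```

```text
time: 21.75
position: [0.3787, 0.2787, 0.2366]
ee_rot: [1.621, 0.878, -1.615]
force: [-0.4, -0.5, 0.3]
gripper_width: 0.0596
t 21.75 pos [0.3787 0.2787 0.2366] x [ 0.004 -0.    -1.   ] yaw z -122.9 F [-0.4 -0.5  0.3] w 0.0596 q [-0.32  0.3  -0.54  1.94  0.19  0.95 -1.53]
rot [-0.016 -0.002 -0.004] shift [36.6 -2.9  6.3] |r|deg 0.9 |d| 37
```

View pics/w23.png

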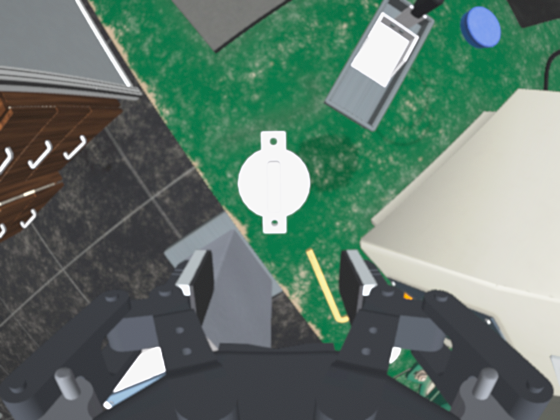

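View pics/w23z.png

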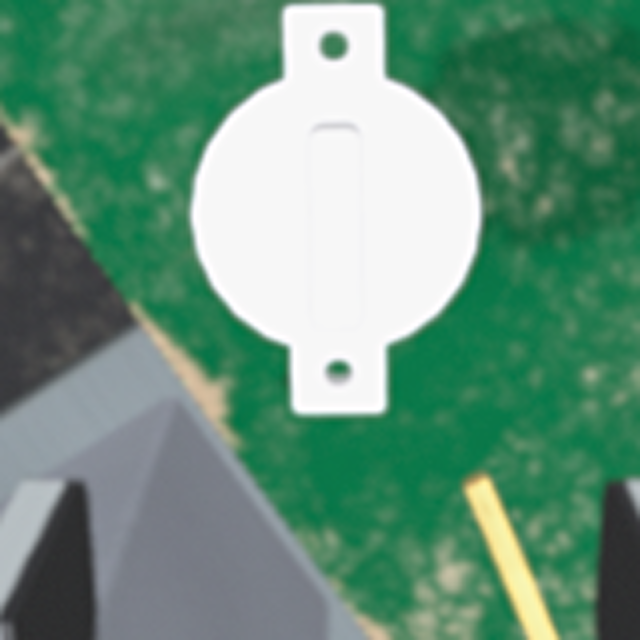

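```bash
python3 - <<'E'
from h import *
c=cam("wrist")
P=lambda u,v,z:plane(c,190+(u+.5)/4-.5,130+(v+.5)/4-.5,z)
a,b=P(333,45,.014),P(338,370,.014); print("holes",(a+b)/2,np.linalg.norm(a-b),np.degrees(np.arctan2(*(b-a)[[1,0]])))
l,r=P(190,213,.014),P(483,213,.014);print("disc",(l+r)/2,np.linalg.norm(l-r))
a,b=P(335,126,.042),P(335,330,.042); print("bar",(a+b)/2,np.linalg.norm(a-b)); l,r=P(309,230,.042),P(361,230,.042);print(np.linalg.norm(l-r))
E
```

```text
holes [0.37468918 0.27677686 0.014     ] 0.09537336134917261 -121.97750044930147
disc [0.37472019 0.27633706 0.014     ] 0.0843342099901514
bar [0.37489894 0.2771432  0.042     ] 0.0554362785239772
0.01380825042882635
```

```bash
python3 - <<'E'
from h import *
to([.3747,.2769,.022],-122)
E
python3 -m handwheel '[[0.016,-0.002,-0.004,40,-1,4,0.4],[0,0,0,45,0,0,0.5],[0,0,0,45,0,0,0.55],[0,0,0,40,0,0,0.6],[0,0,0,20,0,0,0.6],[0,0,0,0,0,0,0.6]]' 60
python3 - <<'E'
from h import *
st();to([.3747,.2769,.022],-122)
E
```

```text
rot [-0.013 -0.002 -0.005] shift [215.2  -4.5   3.3] |r|deg 0.8 |d| 215
time: 22.45
position: [0.3824, 0.2743, 0.047]
ee_rot: [1.635, 0.878, -1.61]
force: [0.5, 0.7, 0.4]
gripper_width: 0.0341
t 22.45 pos [0.3824 0.2743 0.047 ] x [ 0.011  0.007 -1.   ] yaw z -123.2 F [0.5 0.7 0.4] w 0.0341 q [-0.47  0.57 -0.37  2.17  0.45  0.46 -1.77]
rot [-0.021 -0.012 -0.005] shift [24.9 -8.   2.4] |r|deg 1.4 |d| 26
```

```bash

python3 -m handwheel '[[-0.02,-0.012,-0.005,0,-8,2.5,0.6],[0,0,0,0,0,0,0.6]]' 60
python3 - <<'E'
from h import *
st();to([.3747,.2769,.022],-122)
E
```

```text
time: 22.65
position: [0.3747, 0.2767, 0.0487]
ee_rot: [1.607, 0.892, -1.606]
force: [-0.2, 0.1, 0.4]
gripper_width: 0.0343
t 22.65 pos [0.3747 0.2767 0.0487] x [ 0.001  0.    -1.   ] yaw z -121.9 F [-0.2  0.1  0.4] w 0.0343 q [-0.47  0.56 -0.38  2.17  0.45  0.48 -1.76]
rot [ 0.002 -0.001 -0.001] shift [26.7 -0.1 -0.2] |r|deg 0.1 |d| 27
```

```bash

python3 -m handwheel '[[0,0,0,12,0,0,0.6],[0,0,0,12,0,0,0.6],[0,0,0,3,0,0,0.6],[0,0,0,0,0,0,0.6]]' 60
python3 - <<'E'
from h import *
st();to([.3747,.2769,.022],-122)
E
```

```text
time: 23.05
position: [0.3774, 0.2784, 0.0239]
ee_rot: [1.615, 0.893, -1.598]
force: [-0.3, 0.5, 0.6]
gripper_width: 0.0343
t 23.05 pos [0.3774 0.2784 0.0239] x [ 0.007  0.005 -1.   ] yaw z -121.9 F [-0.3  0.5  0.6] w 0.0343 q [-0.51  0.61 -0.33  2.19  0.49  0.41 -1.8 ]
rot [ 0.002 -0.009 -0.003] shift [ 1.8 -1.5  2.7] |r|deg 0.5 |d| 4
```

```bash

python3 -m handwheel '[[0.002,-0.009,-0.003,2.5,-1.5,2.7,0.6],[0,0,0,0,0,0,1],[0,0,0,0,0,0,1],[0,0,0,0,0,0,1],[0,0,0,0,0,0,1]]' 110
python3 - <<'E'
from h import *
st();to([.3747,.2769,.022],-122)
c=cam("wrist"); cv2.imwrite("pics/w24.png",c["image"][:,:,::-1])
E
```

```text
time: 23.55
position: [0.3748, 0.2768, 0.0224]
ee_rot: [1.608, 0.89, -1.608]
force: [0.3, 0.1, -5.1]
gripper_width: 0.0138
t 23.55 pos [0.3748 0.2768 0.0224] x [ 0.001 -0.001 -1.   ] yaw z -122.0 F [ 0.3  0.1 -5.1] w 0.0138 q [-0.51  0.61 -0.33  2.19  0.49  0.41 -1.8 ]
rot [-0.001  0.    -0.001] shift [ 0.4 -0.1 -0.1] |r|deg 0.1 |d| 0
```

View pics/w24.png

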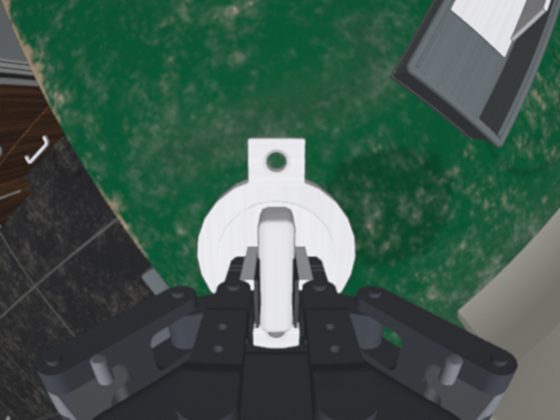

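```bash

python3 -m handwheel '[[0,0,0,-10,0,0,1],[0,0,0,-30,0,0,1],[0,0,0,-45,0,0,1],[0,0,0,-45,0,0,1],[-0.05,0,0,-50,0,-5,1],[-0.1,0,0,-50,0,-10,1],[-0.1,0,0,-50,0,-10,1],[-0.1,0,0,-50,0,-10,1]]' 110
python3 - <<'E'
from h import *
st();to([.476,-.1543,.45],-64.5); to([.5,.05,.46],-90)
E
```

```text
time: 24.4
position: [0.3827, 0.303, 0.351]
ee_rot: [1.334, 1.111, -1.368]
force: [1.7, 1.1, -5.6]
gripper_width: 0.0135
t 24.40 pos [0.3827 0.303  0.351 ] x [-0.015 -0.013 -1.   ] yaw z -101.1 F [ 1.7  1.1 -5.6] w 0.0135 q [-0.24  0.26 -0.68  1.68  0.16  1.28 -1.15]
rot [-0.64   0.011  0.017] shift [-94.6 178.8 432.1] |r|deg 36.7 |d| 477
rot [-0.194  0.014  0.014] shift [-107.6  162.7  227.2] |r|deg 11.2 |d| 299
```

```bash

python3 -m handwheel '[[0,0.014,0.014,-45,5,5,1],[0,0,0,-45,10,15,1],[0,0,0,-18,25,35,1],[-0.05,0,0,0,28,38,1],[-0.05,0,0,0,28,38,1],[-0.05,0,0,0,24,40,1],[-0.05,0,0,0,20,42,1],[-0.05,0,0,0,10,42,1]]' 110
python3 - <<'E'
from h import *
st();to([.476,-.1543,.45],-64.5)
E
```

```text
time: 25.2
position: [0.5003, 0.0325, 0.4739]
ee_rot: [1.149, 1.252, -1.13]
force: [1.4, -0.5, -5.3]
gripper_width: 0.0136
t 25.20 pos [0.5003 0.0325 0.4739] x [ 0.008  0.008 -1.   ] yaw z -84.6 F [ 1.4 -0.5 -5.3] w 0.0136 q [ 0.26  0.21 -0.54  1.4   0.1   1.55 -0.18]
rot [-0.351 -0.006 -0.01 ] shift [ 22.2 -41.9 183.8] |r|deg 20.1 |d| 190
```

```bash

python3 -m handwheel '[[-0.06,-0.006,-0.01,0,-4,42,1],[-0.07,0,0,0,-6,42,1],[-0.07,0,0,0,-14,40,1],[-0.07,0,0,5,-20,35,1],[-0.07,0,0,20,-8,15,1],[0,0,0,30,0,0,1],[0,0,0,40,0,0,1],[0,0,0,0,0,0,1]]' 110
python3 - <<'E'
from h import *
st();to([.476,-.1543,.30],-64.5)
E
```

```text
time: 26.0
position: [0.4753, -0.1644, 0.3757]
ee_rot: [0.875, 1.399, -0.882]
force: [-0.4, 0.1, -4.6]
gripper_width: 0.0137
t 26.00 pos [ 0.4753 -0.1644  0.3757] x [-0.012  0.003 -1.   ] yaw z -64.6 F [-0.4  0.1 -4.6] w 0.0137 q [ 0.6   0.24 -0.48  1.61  0.11  1.33  0.55]
rot [-0.002 -0.008  0.01 ] shift [75.7  5.7 -8.2] |r|deg 0.7 |d| 76
```

```bash

python3 -m handwheel '[[-0.002,-0.008,0.01,30,6,-8,1],[0,0,0,50,0,0,1],[0,0,0,50,0,0,1],[0,0,0,35,0,0,1],[0,0,0,10,0,0,1],[0,0,0,0,0,0,1]]' 110
python3 - <<'E'
from h import *
st();to([.476,-.1543,.19],-64.5)
c=cam("wrist"); cv2.imwrite("pics/w25.png",c["image"][:,:,::-1])
s=cam("side");crop(s,310,80,450,220,5,"s25")
E
```

```text
time: 26.6
position: [0.4826, -0.1531, 0.2081]
ee_rot: [0.875, 1.376, -0.869]
force: [1.1, 0.3, -3.8]
gripper_width: 0.0136
t 26.60 pos [ 0.4826 -0.1531  0.2081] x [ 0.012 -0.003 -1.   ] yaw z -64.4 F [ 1.1  0.3 -3.8] w 0.0136 q [ 0.55  0.37 -0.46  1.91  0.21  0.9   0.43]
rot [ 0.002  0.008 -0.01 ] shift [18.  -6.7 -1.9] |r|deg 0.7 |d| 19
```

View pics/w25.png

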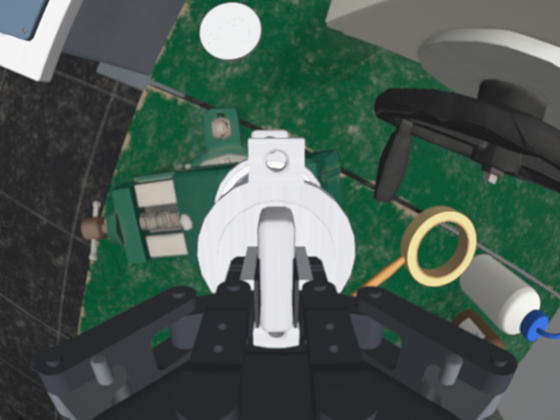

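View pics/s25.png

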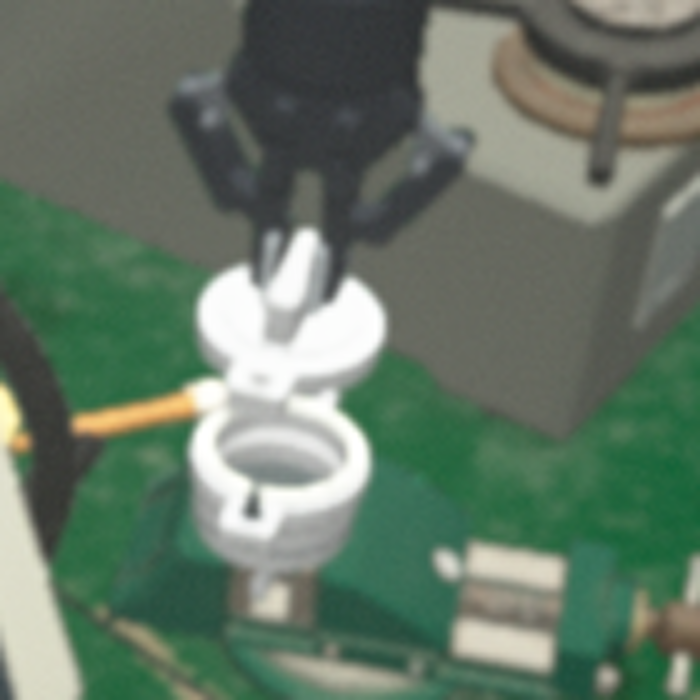

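```bash

python3 -m handwheel '[[0.002,0.008,-0.01,12,-6.5,-2,1],[0,0,0,9,0,0,1],[0,0,0,0,0,0,1]]' 110
python3 - <<'E'
from h import *
st();to([.476,-.1543,.185],-64.5)
c=cam("wrist"); crop(c,210,110,350,220,5.5,"w26")
M=R.from_rotvec(c["s"]["ee_rot"]);p=c["s"]["position"]
u=lambda q:np.round((proj(c,q)-[210,110]+.5)*5.5,0)
print("hole top/bot", u(p+M.apply([.0224-.014,0,-.048])),u(p+M.apply([.0224,0,-.048])))
a=np.radians(115.5); J=np.array([.476,-.1543,0]);d=np.array([np.cos(a),np.sin(a),0])
for z in(.125,.141): print("dowel",z,u(J+d*.048+[0,0,z]), "lug end",u(J+d*.058+[0,0,.125]))
E
```

```text
time: 27.0
position: [0.4792, -0.1553, 0.1912]
ee_rot: [0.876, 1.378, -0.874]
force: [0.2, -0.7, -6.0]
gripper_width: 0.0136
t 27.00 pos [ 0.4792 -0.1553  0.1912] x [ 0.008 -0.003 -1.   ] yaw z -64.6 F [ 0.2 -0.7 -6. ] w 0.0136 q [ 0.55  0.39 -0.45  1.93  0.22  0.86  0.42]
rot [-0.001  0.007 -0.006] shift [ 6.2 -2.5 -2.3] |r|deg 0.5 |d| 7
hole top/bot [371. 293.] [371. 274.]
dowel 0.125 [345. 207.] lug end [345. 122.]
dowel 0.141 [344. 220.] lug end [345. 122.]
```

View pics/w26.png

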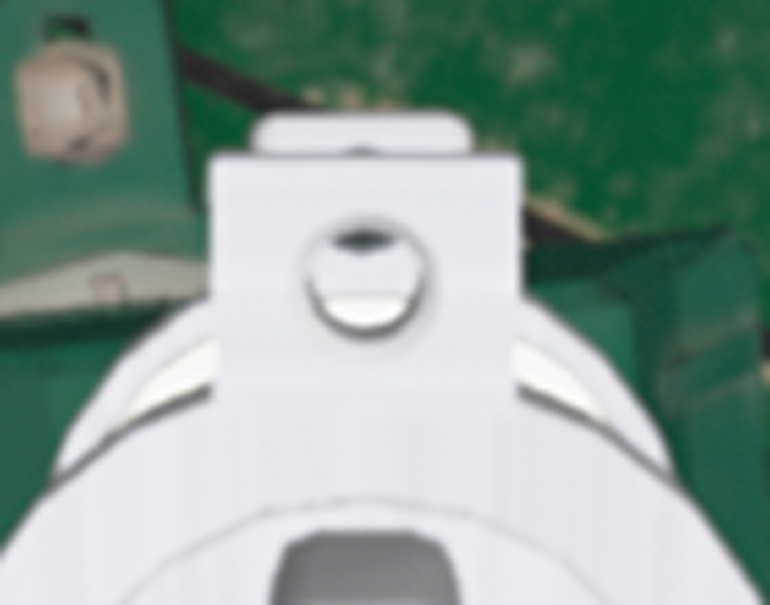

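```bash
python3 - <<'E'
from h import *
c=cam("wrist"); M=R.from_rotvec(c["s"]["ee_rot"]);p=np.array(c["s"]["position"])
P=lambda u,v,z:plane(c,210+u/5.5-.5,110+v/5.5-.5,z)
a=np.radians(-64.5);ez=np.array([np.cos(a),np.sin(a),0]);ey=np.array([-ez[1],ez[0],0])
zl=p[2]-.0224
def show(n,q): d=(q-p)*1000; print(n,np.round(q,4),"y %.1f z %.1f"%(d@ey,d@ez))
show("hole top",P(367,278,zl+.014)); show("lid lug end",P(366,157,zl+.014)); show("lug L",P(212,230,zl+.014)); show("lug R",P(522,230,zl+.014))
show("jar lug end",P(362,113,.125)); show("L",P(253,135,.125));show("R",P(472,135,.125))
E
```

```text
hole top [ 0.4578 -0.1109  0.1832] y -0.3 z -49.3
lid lug end [ 0.4533 -0.1016  0.1832] y -0.3 z -59.6
lug L [ 0.4441 -0.1128  0.1832] y -13.4 z -53.5
lug R [ 0.4679 -0.1015  0.1832] y 12.9 z -53.5
jar lug end [ 0.4524 -0.1002  0.125 ] y -0.5 z -61.3
L [ 0.4421 -0.1079  0.125 ] y -13.1 z -58.8
R [ 0.4651 -0.097   0.125 ] y 12.3 z -58.7
```

```bash
python3 - <<'E'
from h import *
to([.4782,-.1538,.168],-64.5)
E
python3 -m handwheel '[[0,0.007,-0.006,12,0,-2,1],[0,0,0,10,0,0,1],[0,0,0,0,0,0,1]]' 110
python3 - <<'E'
from h import *
st();to([.4782,-.1538,.168],-64.5)
c=cam("wrist"); crop(c,210,110,350,220,5.5,"w27")
E
```

```text
rot [-0.001  0.007 -0.007] shift [23.7 -0.6 -2. ] |r|deg 0.5 |d| 24
time: 27.4
position: [0.479, -0.1534, 0.1684]
ee_rot: [0.877, 1.387, -0.875]
force: [-1.0, 0.5, -5.2]
gripper_width: 0.0135
t 27.40 pos [ 0.479  -0.1534  0.1684] x [ 0.001  0.    -1.   ] yaw z -64.6 F [-1.   0.5 -5.2] w 0.0135 q [ 0.54  0.42 -0.44  1.96  0.24  0.82  0.4 ]
rot [-0.001  0.    -0.001] shift [ 0.4 -0.9 -0. ] |r|deg 0.1 |d| 1
```

View pics/w27.png

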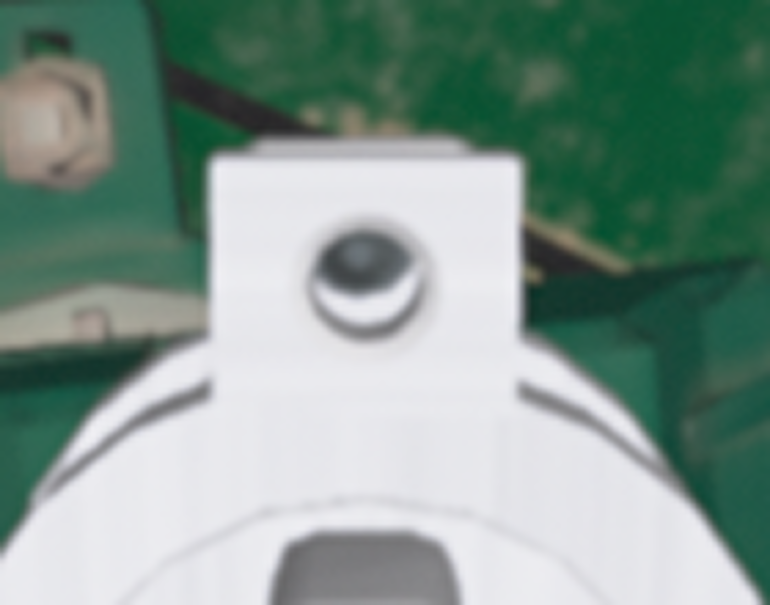

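```bash
python3 - <<'E'
from h import *
c=cam("wrist"); M=R.from_rotvec(c["s"]["ee_rot"]);p=np.array(c["s"]["position"])
P=lambda u,v,z:plane(c,210+u/5.5-.5,110+v/5.5-.5,z)
a=np.radians(-64.5);ez=np.array([np.cos(a),np.sin(a),0]);ey=np.array([-ez[1],ez[0],0])
zl=p[2]-.0224
def show(n,q): d=(q-p)*1000; print(n,"y %.1f z %.1f"%(d@ey,d@ez))
show("hole top",P(367,277,zl+.014)); show("lid lug end",P(366,157,zl+.014)); 
show("jar lug end",P(360,136,.125)); show("L",P(249,145,.125));show("R",P(472,145,.125))
show("dowel tip",P(362,258,.141)); show("dow low edge",P(362,295,.138))
t=cam("top"); crop(t,350,200,430,280,7,"t27")
E
```

```text
hole top y -0.3 z -49.4
lid lug end y -0.4 z -59.7
jar lug end y -1.0 z -59.9
L y -12.5 z -59.1
R y 10.7 z -59.0
dowel tip y -0.8 z -48.9
dow low edge y -0.8 z -44.9
```

View pics/t27.png

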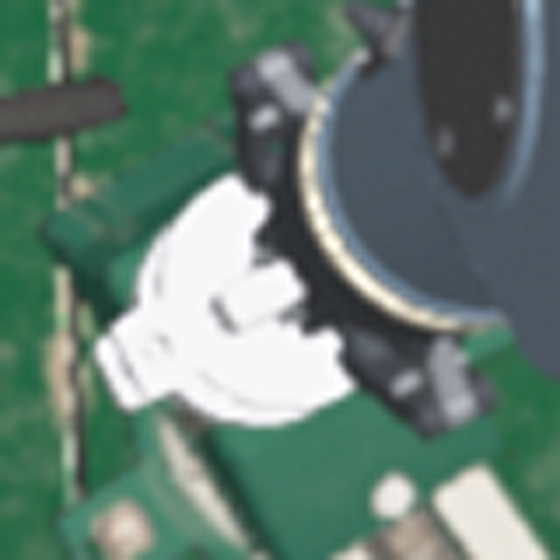

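Hole and dowel agree to within about 0.6 mm. I'll lower the lid in small steps and watch the forces.

```bash

python3 -m handwheel '[[0,0,0,3,-0.7,0,1],[0,0,0,4,0,0,1],[0,0,0,4,0,0,1],[0,0,0,0,0,0,1]]' 110
python3 - <<'E'
from h import *
st();to([.4785,-.1537,.150],-64.5)
c=cam("wrist"); crop(c,210,110,350,220,5.5,"w28")
E
```

```text
time: 27.95
position: [0.4794, -0.1538, 0.1586]
ee_rot: [0.877, 1.384, -0.874]
force: [-1.2, 0.8, -4.4]
gripper_width: 0.0134
t 27.95 pos [ 0.4794 -0.1538  0.1586] x [ 0.004 -0.    -1.   ] yaw z -64.6 F [-1.2  0.8 -4.4] w 0.0134 q [ 0.53  0.43 -0.44  1.97  0.25  0.79  0.39]
rot [-0.001  0.002 -0.003] shift [ 8.6 -0.8 -0.5] |r|deg 0.2 |d| 9
```

View pics/w28.png

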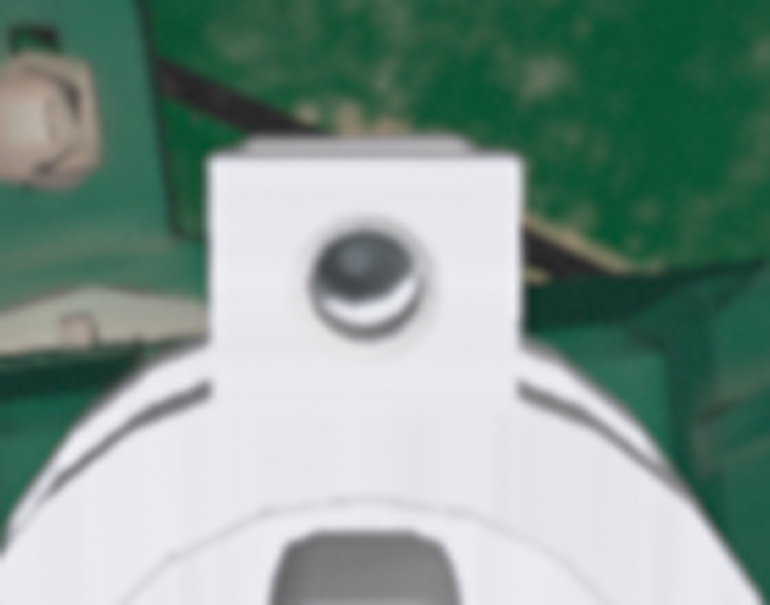

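```bash

python3 -m handwheel '[[0,0.002,-0.003,1,-0.9,-0.5,1],[0,0,0,4,0,0,1],[0,0,0,3,0,0,1],[0,0,0,0,0,0,1]]' 110
python3 - <<'E'
from h import *
st();to([.4785,-.1537,.150],-64.5)
c=cam("wrist"); crop(c,210,110,350,220,5.5,"w29")
E
```

```text
time: 28.4
position: [0.4788, -0.1538, 0.1507]
ee_rot: [0.876, 1.386, -0.876]
force: [-2.6, 1.0, 2.2]
gripper_width: 0.0138
t 28.40 pos [ 0.4788 -0.1538  0.1507] x [ 0.001 -0.    -1.   ] yaw z -64.6 F [-2.6  1.   2.2] w 0.0138 q [ 0.53  0.44 -0.43  1.98  0.26  0.77  0.38]
rot [-0.001  0.001 -0.001] shift [ 0.7 -0.2 -0.3] |r|deg 0.1 |d| 1
```

View pics/w29.png

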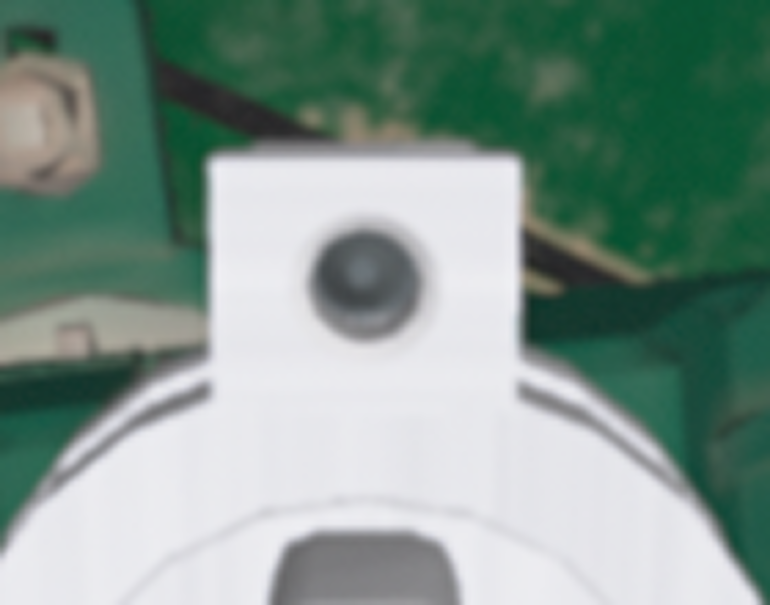

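```bash

python3 -m handwheel '[[0,0,0,2,0,0,1],[0,0,0,2,0,0,1]]' 110
python3 - <<'E'
from h import *
st()
E
python3 -m handwheel '[[0,0,0,4,0,0,1],[0,0,0,4,0,0,1]]' 110
python3 - <<'E'
from h import *
st()
c=cam("wrist"); crop(c,210,110,350,220,5.5,"w30"); s=cam("side");crop(s,320,120,420,200,7,"s30")
E
```

```text
time: 28.65
position: [0.4789, -0.1539, 0.1479]
ee_rot: [0.876, 1.385, -0.876]
force: [-9.9, 2.6, 31.7]
gripper_width: 0.0136
t 28.65 pos [ 0.4789 -0.1539  0.1479] x [ 0.002 -0.001 -1.   ] yaw z -64.6 F [-9.9  2.6 31.7] w 0.0136 q [ 0.52  0.45 -0.43  1.98  0.27  0.76  0.38]
time: 28.85
position: [0.479, -0.1539, 0.1477]
ee_rot: [0.874, 1.379, -0.878]
force: [-21.9, 4.3, 65.1]
gripper_width: 0.0133
t 28.85 pos [ 0.479  -0.1539  0.1477] x [ 0.005 -0.007 -1.   ] yaw z -64.6 F [-21.9   4.3  65.1] w 0.0133 q [ 0.52  0.44 -0.43  1.99  0.27  0.76  0.37]
```

View pics/w30.png

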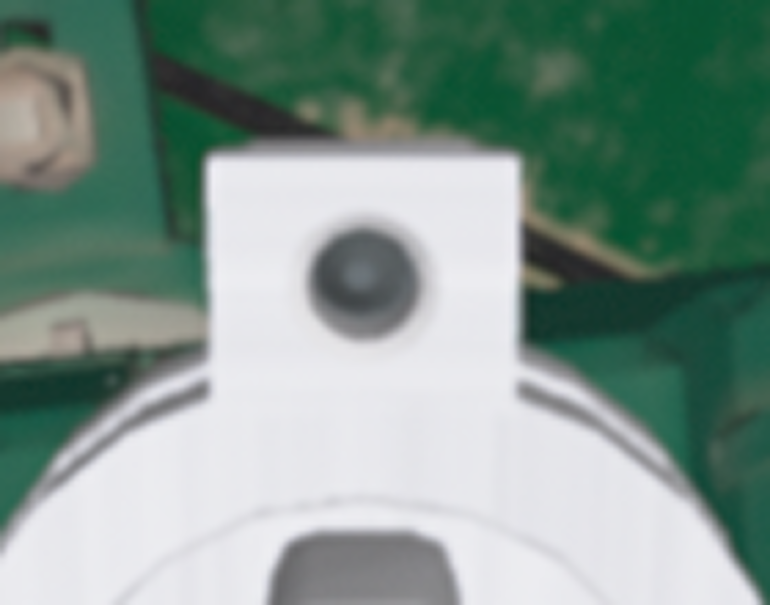

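View pics/s30.png

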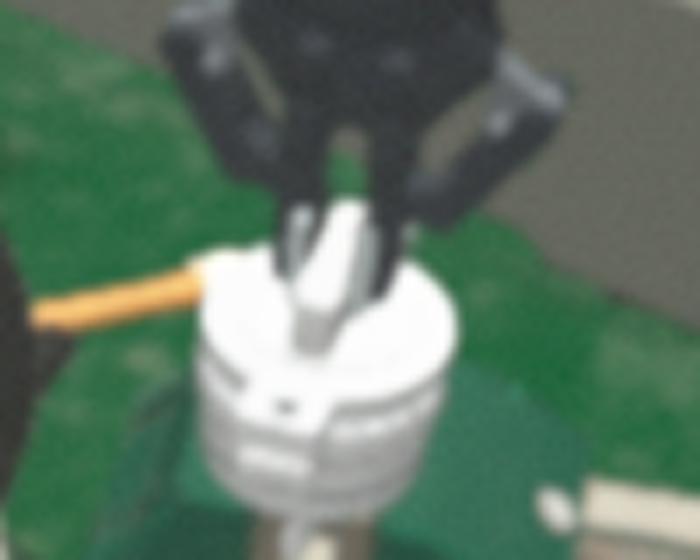

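```bash
python3 - <<'E'
from h import *
to([.4785,-.1537,.1477],-64.5)
E
python3 -m handwheel '[[0,0,0,1.5,-0.4,0,1],[0,0,0,2,-0.4,0,1],[0,0,0,2,-0.4,0,1]]' 110
python3 - <<'E'
from h import *
st();to([.4785,-.1537,.1477],-64.5)
s=cam("side"); crop(s,345,150,400,200,12,"s31"); t=cam("top");crop(t,350,210,420,270,8,"t31"); st()
E
```

```text
rot [-0.002  0.008 -0.002] shift [ 0.  -0.4 -0.4] |r|deg 0.5 |d| 1
time: 29.25
position: [0.4789, -0.1539, 0.1479]
ee_rot: [0.873, 1.372, -0.877]
force: [-10.4, 3.8, 32.4]
gripper_width: 0.0134
t 29.25 pos [ 0.4789 -0.1539  0.1479] x [ 0.011 -0.01  -1.   ] yaw z -64.6 F [-10.4   3.8  32.4] w 0.0134 q [ 0.52  0.44 -0.43  1.99  0.27  0.75  0.37]
rot [-0.002  0.014 -0.005] shift [ 0.2 -0.3 -0.3] |r|deg 0.8 |d| 0
t 29.35 pos [ 0.4789 -0.1539  0.1479] x [ 0.011 -0.01  -1.   ] yaw z -64.6 F [-8.2  2.9 26.5] w 0.0135 q [ 0.52  0.44 -0.43  1.99  0.27  0.75  0.37]
```

View pics/s31.png

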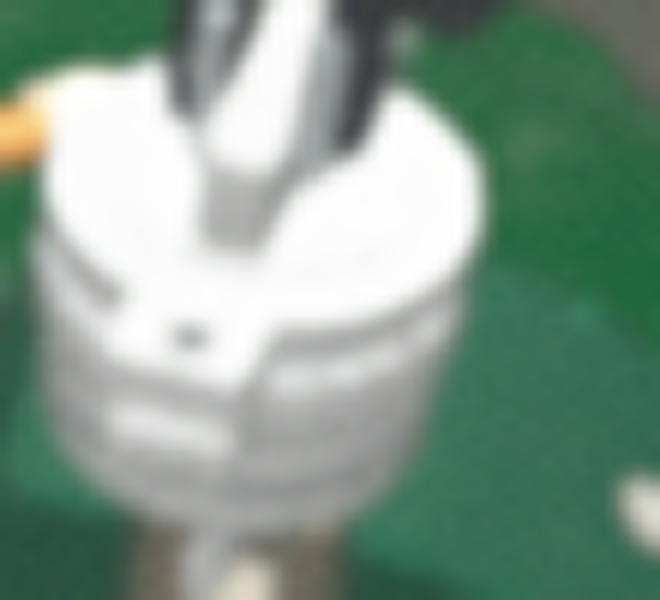

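```bash
python3 - <<'E'
from h import *
c=cam("wrist"); st(); im=c["image"][:,:,::-1]; cv2.imwrite("pics/w31.png",im)
a=cv2.imread("pics/w24.png"); k=5
m=np.hstack([cv2.resize(x[125:260,200:360] if 0 else x[125:230,235:315],None,fx=k,fy=k,interpolation=cv2.INTER_CUBIC) for x in(a,im)])
cv2.imwrite("pics/cmp.png",m[:,:800])
for n in (a,im):
    g=n.astype(int); row=g[145,225:330]; print((row.max(1)-row.min(1)).tolist())
E
```

```text
t 29.40 pos [ 0.4789 -0.1539  0.1479] x [ 0.011 -0.01  -1.   ] yaw z -64.6 F [-8.8  2.9 27.2] w 0.0138 q [ 0.52  0.44 -0.43  1.99  0.27  0.75  0.37]
[37, 36, 36, 36, 37, 40, 40, 41, 41, 41, 41, 40, 40, 39, 40, 41, 44, 44, 42, 37, 34, 28, 18, 9, 5, 5, 5, 5, 4, 4, 4, 4, 4, 4, 4, 5, 4, 4, 5, 4, 4, 4, 4, 4, 5, 4, 4, 4, 4, 5, 4, 4, 5, 4, 5, 4, 4, 4, 4, 4, 4, 5, 5, 5, 4, 5, 4, 5, 4, 5, 6, 5, 6, 5, 5, 5, 5, 4, 6, 12, 26, 50, 65, 65, 64, 67, 67, 69, 69, 66, 63, 60, 62, 63, 61, 61, 59, 58, 58, 57, 57, 59, 57, 56, 56]
[58, 59, 57, 59, 58, 58, 58, 55, 57, 55, 56, 58, 57, 53, 34, 26, 39, 49, 54, 57, 53, 29, 10, 7, 5, 5, 5, 4, 5, 5, 5, 4, 4, 4, 4, 5, 5, 4, 5, 5, 5, 5, 4, 5, 5, 5, 5, 5, 5, 5, 5, 5, 5, 5, 5, 5, 5, 5, 5, 5, 5, 5, 5, 5, 5, 5, 5, 5, 5, 5, 5, 5, 5, 5, 6, 5, 6, 5, 6, 6, 16, 24, 35, 41, 41, 45, 52, 57, 57, 57, 57, 54, 52, 53, 59, 66, 73, 69, 71, 70, 68, 68, 63, 57, 56]
```

View pics/cmp.png

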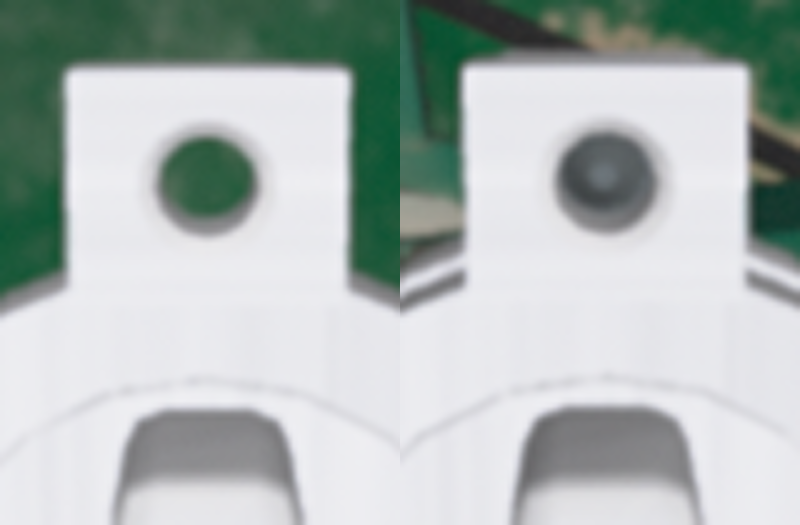

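View pics/t31.png

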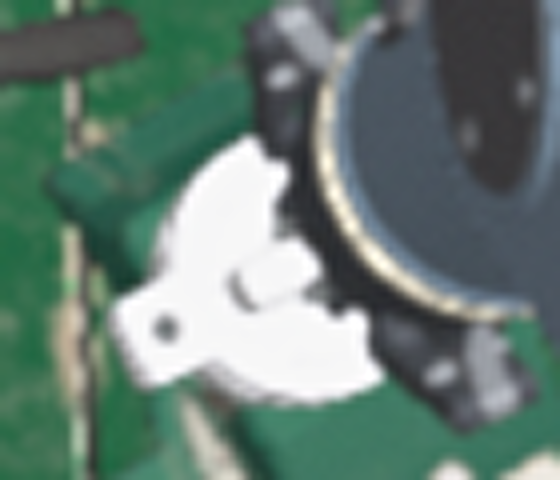

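```bash
python3 - <<'E'
from h import *
s=cam("side"); st(); b=s["image"][:,:,::-1].copy(); a=cv2.imread("pics/side0.png")
J=np.array([.4785,-.1537,0]); th=np.radians(np.arange(60,300,6)+0)
k=8; x0,y0,x1,y1=343,148,393,212
out=[]
for im in(a,b,b):
    o=cv2.resize(im[y0:y1,x0:x1],None,fx=k-3,fy=k,interpolation=cv2.INTER_CUBIC) if 0 else cv2.resize(im[y0:y1,x0:x1],None,fx=5.3,fy=8,interpolation=cv2.INTER_CUBIC)
    out.append(o)
for z,col in((.125,(0,0,255)),(.139,(255,0,0)),(.129,(0,200,0))):
    for t in th:
        u=proj(s,J+[.041*np.cos(t),.041*np.sin(t),z]); cv2.circle(out[2],(int((u[0]-1.6-x0+.5)*5.3),int((u[1]-y0+.5)*8)),2,col,-1)
cv2.imwrite("pics/cmp2.png",np.hstack(out))
E
```

```text
t 29.45 pos [ 0.4789 -0.1539  0.1479] x [ 0.011 -0.01  -1.   ] yaw z -64.6 F [-8.6  2.6 26.3] w 0.0134 q [ 0.52  0.44 -0.43  1.99  0.27  0.75  0.37]
```

View pics/cmp2.png

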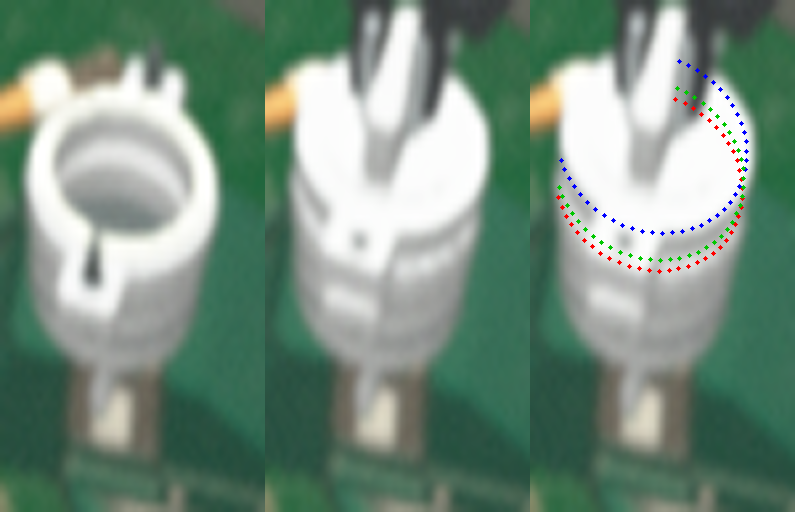

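```bash
python3 - <<'E'
from h import *
s=cam("side"); b=s["image"][:,:,::-1].copy(); a=cv2.imread("pics/side0.png")
J=np.array([.4785,-.1537,0]); an=np.radians(115.5); d=np.array([np.cos(an),np.sin(an),0]); e=np.array([-d[1],d[0],0])
x0,y0,x1,y1=345,165,385,205;k=10
O=[cv2.resize(im[y0:y1,x0:x1],None,fx=k,fy=k,interpolation=cv2.INTER_CUBIC) for im in(a,b)]
for o in O:
  for z,col in((.125,(0,0,255)),(.139,(255,0,0))):
    q=[J+d*r+e*w+[0,0,z] for r,w in((.040,-.013),(.058,-.013),(.058,.013),(.040,.013))]
    u=[((proj(s,p)-[1.6+x0-.5,y0-.5])*k).astype(int) for p in q]
    cv2.polylines(o,[np.array(u)],False,col,1)
cv2.imwrite("pics/cmp3.png",np.hstack(O))
E
```

```text
(no output)
```

View pics/cmp3.png

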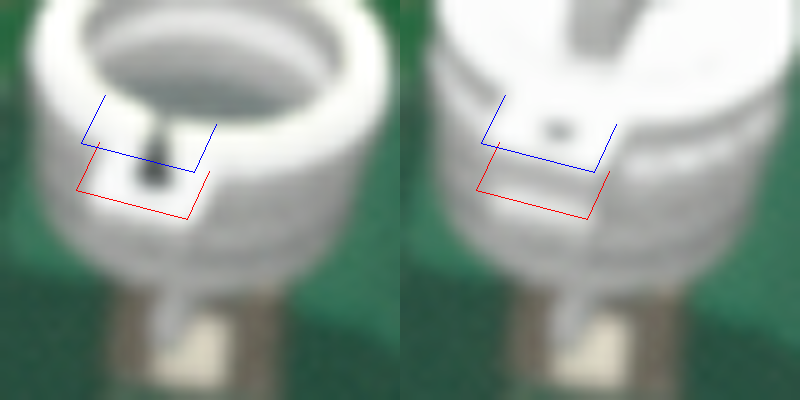

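```bash

python3 -m handwheel '[[-0.002,0.014,-0.005,1,-0.4,-0.3,1],[0,0.01,-0.003,1.5,-0.4,-0.2,1],[0,0,0,1.5,-0.3,0,1]]' 110
python3 - <<'E'
from h import *
st();to([.4785,-.1537,.1477],-64.5); print(ctrl.sense()["ft_torque"])
E
```

```text
time: 29.8
position: [0.4789, -0.1539, 0.1479]
ee_rot: [0.879, 1.393, -0.873]
force: [-8.7, 2.7, 24.4]
gripper_width: 0.0135
t 29.80 pos [ 0.4789 -0.1539  0.1479] x [-0.003  0.006 -1.   ] yaw z -64.5 F [-8.7  2.7 24.4] w 0.0135 q [ 0.53  0.45 -0.44  1.98  0.26  0.77  0.39]
rot [ 0.    -0.007 -0.   ] shift [ 0.2 -0.3 -0.3] |r|deg 0.4 |d| 0
[ 0.50962756  1.91770315 -0.02417172]
```

```bash

python3 -m handwheel '[[0,-0.004,0,1,-1.5,0,1],[0,0,0,1,-1.5,0,1]]' 110
python3 -c "
from h import *
st()"
python3 -m handwheel '[[0,0,0,1,-1,-1.5,1],[0,0,0,1,-1,1.5,1],[0,0,0,1.5,-1,0,1]]' 110
python3 - <<'E'
from h import *
st();to([.4785,-.1537,.1477],-64.5)
E
```

```text
time: 30.0
position: [0.4787, -0.1539, 0.1482]
ee_rot: [0.878, 1.385, -0.87]
force: [-0.5, 4.1, 6.7]
gripper_width: 0.0135
t 30.00 pos [ 0.4787 -0.1539  0.1482] x [ 0.005  0.002 -1.   ] yaw z -64.4 F [-0.5  4.1  6.7] w 0.0135 q [ 0.53  0.44 -0.44  1.99  0.26  0.76  0.39]
time: 30.3
position: [0.4788, -0.154, 0.1479]
ee_rot: [0.879, 1.379, -0.866]
force: [-4.9, 1.9, 24.0]
gripper_width: 0.0134
t 30.30 pos [ 0.4788 -0.154   0.1479] x [ 0.012  0.002 -1.   ] yaw z -64.4 F [-4.9  1.9 24. ] w 0.0134 q [ 0.53  0.44 -0.44  1.99  0.26  0.75  0.39]
rot [ 0.002  0.004 -0.011] shift [ 0.2 -0.2 -0.4] |r|deg 0.7 |d| 0
```

I'll check the closure with a gentle release-and-press travel test against the sprung ring.

```bash

for i in 1 2 3; do python3 -m handwheel '[[0,0,0,-1,0,0,1],[0,0,0,0,0,0,1]]' 110 | grep -E "position|force"; done
python3 -c "
from h import *
st()
s=cam('side');cv2.imwrite('pics/side_open.png',s['image'][:,:,::-1])"
for i in 1 2 3 4 5 6; do python3 -m handwheel '[[0,0,0,0.8,0,0,1],[0,0,0,0.2,0,0,1]]' 110 | grep -E "position|force"; done
```

```text
position: [0.4788, -0.1539, 0.1501]
force: [-2.9, 1.1, 3.9]
position: [0.4787, -0.1539, 0.1514]
force: [-3.0, 1.7, 1.9]
position: [0.4787, -0.1538, 0.1518]
force: [-0.4, 1.2, -4.9]
t 30.90 pos [ 0.4787 -0.1538  0.1518] x [ 0.013  0.001 -1.   ] yaw z -64.4 F [-0.4  1.2 -4.9] w 0.0135 q [ 0.53  0.44 -0.44  1.99  0.26  0.76  0.39]
position: [0.4788, -0.1538, 0.1508]
force: [-2.6, 1.1, 2.7]
position: [0.4788, -0.1538, 0.1502]
force: [-2.4, 0.0, 4.2]
position: [0.4789, -0.1538, 0.1495]
force: [-2.4, 1.2, 5.0]
position: [0.4789, -0.1539, 0.1488]
force: [-2.2, 1.5, 5.8]
position: [0.4789, -0.1538, 0.1483]
force: [-3.1, 1.5, 6.5]
position: [0.4789, -0.1538, 0.1482]
force: [-3.6, 1.0, 6.4]
```

The ring behaves as described: contact at TCP z ≈ 0.1517, about 1.5 N/mm, and a hard stop at 0.1478, which is the full 4 mm. Now the final press.

```bash

python3 -m handwheel '[[0,0.003,-0.008,1.5,-0.5,-0.2,1],[0,0,0,1.8,-0.7,0,1],[0,0,0,2,-0.6,0,1],[0,0,0,2,-0.6,0,1]]' 110
python3 - <<'E'
from h import *
st(); t=cam("top");crop(t,160,170,260,270,5,"t40"); s=cam("side");crop(s,120,220,240,320,5,"s40"); w=cam("wrist"); st(); cv2.imwrite("pics/w40.png",w["image"][:,:,::-1])
for _ in range(6): cam("top")
st()
E
```

```text
time: 32.55
position: [0.4791, -0.1539, 0.1479]
ee_rot: [0.873, 1.375, -0.871]
force: [-10.1, 2.7, 30.6]
gripper_width: 0.0135
t 32.55 pos [ 0.4791 -0.1539  0.1479] x [ 0.012 -0.006 -1.   ] yaw z -64.4 F [-10.1   2.7  30.6] w 0.0135 q [ 0.52  0.44 -0.43  1.99  0.27  0.75  0.38]
t 32.70 pos [ 0.479  -0.1539  0.1479] x [ 0.012 -0.006 -1.   ] yaw z -64.4 F [-8.8  3.3 31.5] w 0.0139 q [ 0.52  0.44 -0.43  1.99  0.27  0.75  0.38]
t 33.00 pos [ 0.479  -0.1539  0.1479] x [ 0.012 -0.005 -1.   ] yaw z -64.4 F [-8.4  2.8 30.1] w 0.0136 q [ 0.52  0.44 -0.43  1.99  0.27  0.75  0.38]
```

View pics/s40.png

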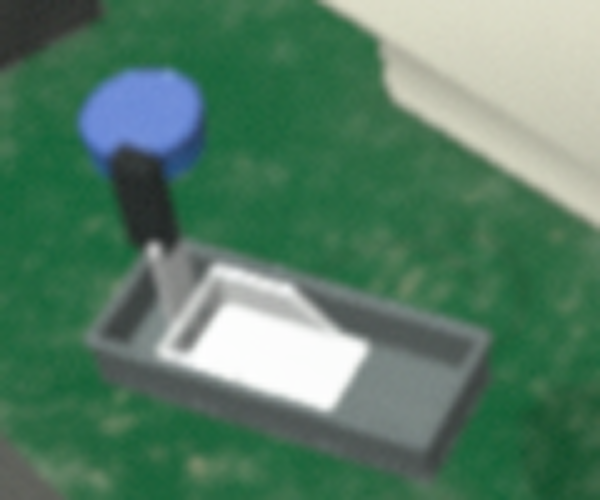

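View pics/w40.png

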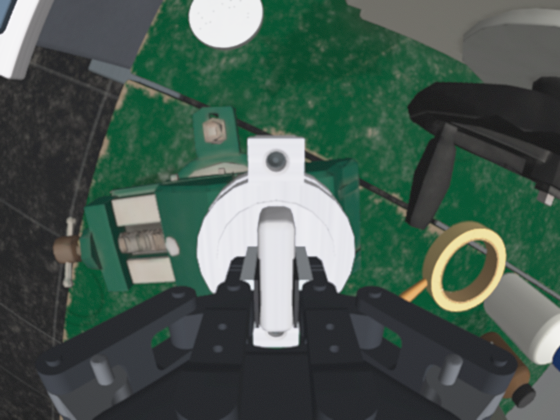

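The scoop stands upright in the tray and the tray is empty. The lid sits on the dowels, with a dowel visible in the hole at about (276,160), and it stays still under a steady push of about 30 N. I'm handing in.

```bash
python3 -c "
from plant import ctrl
print(ctrl.finish_job())"
```

```text
the job is handed in; nothing more can be done
None
```

I handed the job in at 33 s of the 72 s allowed. All four balls are in the jar, the empty scoop stands upright in the tray, and the lid is held pressed shut. The hand-in reported no verdict.

**What I did:** I slid the scoop along the tray to pick up all four balls against the end wall. I carried them over the press and tipped them into the jar, then set the scoop back in the tray. I then fitted the lid over both dowels and pressed it down, and I was still gripping and pressing it at hand-in.

**Last checks:**
- **Balls:** the camera showed all four in the cavity before the lid went on. They can't be seen under the lid, so I couldn't check them again.
- **Scoop:** it is upright in the tray.
- **Lid closure:** a release-and-press test gave contact at a tool height of 151.7 mm and a hard stop at 147.8 mm, about the ring's full 4 mm travel. Under a steady push of about 30 N at the end, the height held at 147.9 mm.
- **Bystanders:** none was touched knowingly, but I didn't measure their positions at the end.

**What disagreed:**
- **Jar position:** two measurements of the jar differed by about 2 mm. I used the later one, taken with lid and jar in the same picture.
- **Parting line:** in the side picture, a bright strip near the parting line was ambiguous. I relied on the travel test instead.
- **Side force:** a side force of about 9 N stayed on the tool during the press, and the tool leaned by about 0.013 rad. I did not measure the lid's own tilt directly.

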